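Tidy the vanity: everything into its own bamboo holder

ROBOT

A 6-joint arm with a two-finger parallel gripper is mounted at the origin on the work surface. World frame = base frame: x ahead of the robot, y to its left, z up, the work surface at z = 0. Lengths are in m, angles in degrees, forces in N, time in s.
With the tool pointing down it reaches from about 0.4 to 0.825 m from the base axis. Payload 7 kg.
Tool frame: the origin (TCP) lies at the very end of the fingers, on their centre line; the grasp point (between the pads) lies 19 mm behind it (r.grasp_offset is the z of the grasp point in the tool frame, in m); z points along the fingers, y is the direction in which the jaws open and shut (so a half turn about z gives the same grasp; the last joint's range is limited). The gripper opens to 88 mm and grips with 3 to 60 N. Pads are 19 mm wide; open, the fingers measure 130 mm over their backs; the gripper's body (78 mm by 193 mm) begins 47 mm behind the grasp point.
Start: joints at [-55.972, 20.546, 0.682, 0, -70.136, -16.507], TCP at [0.203, -0.644, 0.227] pointing down, gripper open.
Joint ranges: [-176.03, 176.03], [-82.01, 121.73], [-58.28, 71.71], [-173.87, 95.51], [-174.79, -0.11], [-173.66, 173.66]. Speed limits (degrees/s): [136.94, 136.94, 172.46, 180, 180, 180].

INTERFACE

Orientations are given as [roll, pitch, yaw] about the fixed x, y, z axes, in that order (R = Rz(yaw) Ry(pitch) Rx(roll)).
In Python, from plant import r gives the robot as it stands.
- The arm moves only by the tool carry_out, never from a script. Its argument "plan" is a list of rows, each a list of 6 numbers: the shift along the world's x, y, z in m, then the turn, a rotation vector about the world's x, y, z in rad. In form: [[tx, ty, tz, wx, wy, wz], ...]. A call has 1 to 12 rows; each row shifts and turns the pose as measured when the row begins; what a row does not reach is not made up. A row lasts 1/12 s, in which the tool goes at most 41.7 mm and 7.16 degrees, less where a joint would pass 70% of its speed; a pose out of reach is approached as far as the arm can. A call with a gripper value outside its range is refused whole. "fingers" is the closure, from -1 (fully open) to 1 (shut), set as the call begins (left out, the last holds). The fingers move at their own pace and stop on an object; "force" is the grip in N (left out, the last holds). Time passes only in rows, so rows that do not move let the fingers close. It gives the time, the measured TCP pose, the force and the opening at its end, in the units of the state.
- r.get_state(): the state, without advancing time (a new reading comes with each control period).
- r.capture(name): name is "scene" or "side" or "wrist"; returns the picture (420x560x3 uint8, red, green, blue); there is no depth.
- r.camera_model(name): a dict with "fov_y" (degrees; the focal length in pixels is half the picture's height over the tangent of half this angle, whatever the lens; pixels are square), "cx", "cy" (the principal point, pixels), "R" (3x3) and "t" (3): a world point X has camera coordinates R X + t; the wrist camera has in their place "mount" (4x4, takes a point from camera to tool coordinates, whose origin is the TCP and whose axes are the flange's). Camera axes: x right, y down, z forward; pixel columns grow to the right and rows downward; lengths in m; the calibration is good to about 2 mm. A picture is of the moment at which its call begins: read the wrist's pose just before it. camera_model takes no time and is no camera call.
- r.close_job(): hands the job in, once; it reports no verdict.
The state is a dict: "time_s": time; "joints": joint angles; "qd": joint speeds; "joint_torque": joint torques, N m; "tcp_pos": TCP position; "eef_rot": TCP orientation; "contact_force": force on the tool from outside, world axes, zero at the start; "moment": the same for the moment, N m; "gripper_width": finger opening in m.
Only numpy, scipy, OpenCV 4.12 (cv2) and the standard library are available. Lean on these libraries where they do the work, as an engineer would, in place of code of your own. Each camera call takes 0.05 s, during which the arm holds its last target.

TASK

Tidy the vanity counter: put the soap tin, the nail polish bottle, the ring cone and the toothbrush case each into the bamboo holder made to its shape and size, so that it sits flat on the holder's floor inside the rim, the bottle and the cone upright. Set each one down rather than letting it drop, and leave the tumbler and the cream jar where they are.

Things in the scene. Friction and masses are not known exactly. Their poses are not given: they have to be found in the camera images.
- soap_tin: Closed travel soap tin of bright steel, a block 94 x 60 x 34 mm (length x, width y, height z). Stands flat and loose on the counter; about 130 g. Origin at the centre of its underside, z up, x along its length (either way round is the same). Easily gripped across its 60 mm width.
- polish: Small round nail polish bottle, standing upright and loose, 80 mm tall, about 65 g: purple glass body 34 mm across, its sides upright to 34 mm then narrowing to the neck at 43 mm; above that a black upright cap 16 mm across, from 44 mm to 80 mm above its foot, a good place to grip. Origin at the centre of its underside, z up; its yaw means nothing.
- ring_cone: White ceramic ring cone, standing upright and loose, about 160 g: a round foot 66 mm across and 8 mm high and, upright from its centre, a slender cone 24 mm across just above the foot, tapering evenly to 13 mm at 67 mm and ending in a round tip at 72 mm. Origin at the centre of its underside, z up; its yaw means nothing. Can be gripped by the cone from above.
- brush_case: Mint green plastic toothbrush case, a long closed box 196 x 30 x 24 mm (x, y, z) lying flat and loose on the counter; about 55 g. Origin at the centre of its underside, z up, x along its length (either way round is the same). Gripped across its 30 mm width at the middle.
- soap_tray: Holder of the soap tin: rectangular tray with dark drain grooves across its floor. Made of light brown bamboo, fixed to the counter by sticky feet. Floor 5 mm thick, rim 4 mm wide whose top is 11 mm above the counter (6 mm above the inner floor). Outside 122 x 88 mm (x, y), inside 114 x 80 mm. Origin at the centre of its underside on the counter, z up, x along its length.
- polish_dish: Holder of the nail polish bottle: the smaller of the two round dishes, with a cork inlay. Made of light brown bamboo, fixed to the counter by sticky feet. Floor 5 mm thick, rim 4 mm wide whose top is 11 mm above the counter (6 mm above the inner floor). Outside 62 mm across, inside 54 mm. Origin at the centre of its underside on the counter, z up.
- cone_dish: Holder of the ring cone: the larger of the two round dishes, with a cork inlay. Made of light brown bamboo, fixed to the counter by sticky feet. Floor 5 mm thick, rim 4 mm wide whose top is 11 mm above the counter (6 mm above the inner floor). Outside 94 mm across, inside 86 mm. Origin at the centre of its underside on the counter, z up.
- case_trough: Holder of the toothbrush case: long narrow tray with a cork inlay. Made of light brown bamboo, fixed to the counter by sticky feet. Floor 5 mm thick, rim 4 mm wide whose top is 11 mm above the counter (6 mm above the inner floor). Outside 224 x 58 mm (x, y), inside 216 x 50 mm. Origin at the centre of its underside on the counter, z up, x along its length.
- tumbler: Bystander: blue ceramic rinse tumbler, open at the top, 72 mm across the rim, 85 mm tall, standing loose beyond the work as seen from the robot. Origin at the centre of its underside.
- cream_jar: Bystander: squat pink cream jar with a screw lid, 70 mm across, 48 mm tall, standing loose beyond the work as seen from the robot. Origin at the centre of its underside.
Mind the look-alikes: they are no part of the job. There is more than one size of the brush_case; the job needs the middle-sized.

How it is judged:
By the outcome, as a careful person would: the job done as asked, in the order asked, and still so for the second after the job is handed in, with the robot touching nothing.
It also fails if it takes over 106 s, if anything falls off the work surface, if the arm or the gripper's body presses on something with over 40 N, if the wrist force passes 120 N, or if a joint passes its speed limit or range.

## Working session

There is one attempt and no reset: what is moved stays moved. The work goes in short steps, Python scripts to look and compute and a tool call to move; the robot and the scene stay as the last step left them, time stands still between calls to the robot, and variables do not carry over. Pictures are saved under pics/ and viewed, and the job is handed in when it is done.

Besides the shell and the picture viewer there is one more tool, called after "Request:" by a JSON object that holds its "api" and its "payload", one argument or row to a line. carry_out: Moves the arm, as the interface text tells. Its arguments: {"type":"object","properties":{"plan":{"type":"array"},"fingers":{"type":"number"},"force":{"type":"number"}},"required":["plan"]}

```bash
ls; mkdir -p pics
python3 - <<'E'
from plant import r
import cv2
for n in ("scene","side"):
    cv2.imwrite(f"pics/{n}0.png",cv2.cvtColor(r.capture(n),cv2.COLOR_RGB2BGR))
for n in ("scene","side","wrist"): print(n,r.camera_model(n))
print(r.get_state(), r.grasp_offset)
E
```

```text
pics
scene {'fov_y': 53.43458223122973, 'cx': 267.2497377006302, 'cy': 206.19311812436774, 'R': array([[-0.16324096,  0.98642028,  0.01809457],
       [ 0.68496467,  0.12651533, -0.71750769],
       [-0.71005337, -0.1047325 , -0.69631552]]), 't': array([ 0.14475857, -0.29458936,  1.45647527])}
side {'fov_y': 42.9289459975771, 'cx': 280.7331673496538, 'cy': 211.2425029190627, 'R': array([[-0.96717219, -0.25320792,  0.02153374],
       [-0.14071852,  0.46307955, -0.87507464],
       [ 0.21160399, -0.84937805, -0.48350871]]), 't': array([0.44956392, 0.14589737, 1.34897826])}
wrist {'fov_y': 60.387876803397475, 'cx': 274.5839931111406, 'cy': 207.60165583930936, 'mount': array([[-1.64775596e-04, -9.51110225e-01, -3.08851603e-01,
         8.41665357e-02],
       [ 9.99998917e-01,  2.95054101e-04, -1.44213074e-03,
         4.54638110e-04],
       [ 1.46275322e-03, -3.08851506e-01,  9.51109146e-01,
        -1.57584907e-01],
       [ 0.00000000e+00,  0.00000000e+00,  0.00000000e+00,
         1.00000000e+00]])}
{'time_s': 0.1, 'joints': array([-5.59732354e+01,  2.05862617e+01,  6.39891724e-01, -1.58047909e-02,
       -7.01380215e+01, -1.65066298e+01]), 'qd': array([ 0.02585319, -0.12721014,  0.13015791,  0.10164007, -0.01179364,
       -0.00477577]), 'joint_torque': array([-9.58398268e-04, -5.84160340e+01,  2.93752205e+01,  7.01545671e+00,
        1.02947128e-02, -5.56942882e-05]), 'tcp_pos': array([ 0.20302919, -0.64328177,  0.22574114]), 'eef_rot': array([ 1.79914865e+02, -9.73360369e-03, -1.62485239e+02]), 'contact_force': array([-0.09266238, -0.36138979, -0.20721806]), 'moment': array([-0.02393938,  0.00783253,  0.00354989]), 'gripper_width': 0.08750995427672602} -0.0188
```

View pics/scene0.png

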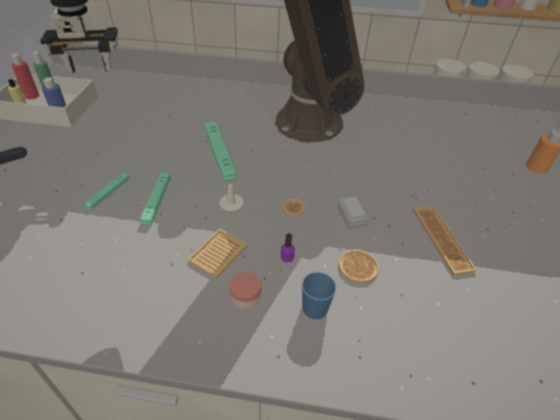

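View pics/side0.png

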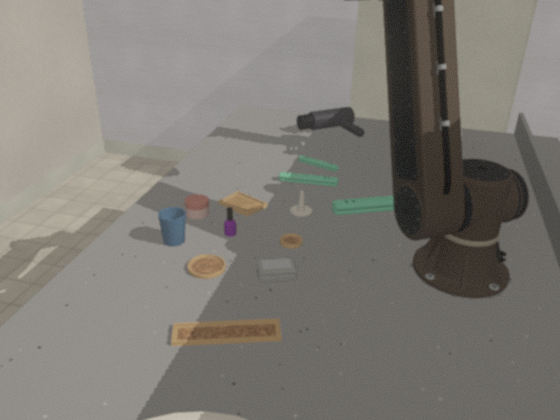

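The scene view shows three mint cases: small at (108,190), mid at (156,197) and large at (220,150). The tin is at (352,211), the cone at (231,200), the polish at (288,248), the soap tray at (218,252), the small dish at (293,207), the large dish at (358,266) and the trough at (443,239). Next I'll measure them.

```bash
cat > h.py <<'E'
import numpy as np, cv2
from scipy.spatial.transform import Rotation as Ro
from plant import r
def cam(n,pose=None):
    m=r.camera_model(n); f=210/np.tan(np.radians(m['fov_y']/2))
    if n=='wrist':
        s=pose; Rt=Ro.from_euler('xyz',s['eef_rot'],degrees=True).as_matrix()
        T=np.array(m['mount']); C=Rt@T[:3,3]+s['tcp_pos']; Rc=Rt@T[:3,:3]
        return f,m['cx'],m['cy'],Rc,C
    R=np.array(m['R']); return f,m['cx'],m['cy'],R.T,-R.T@np.array(m['t'])
def onplane(c,px,z):
    f,cx,cy,Rc,C=c; px=np.atleast_2d(px).astype(float)
    d=np.c_[(px[:,0]-cx)/f,(px[:,1]-cy)/f,np.ones(len(px))]@Rc.T
    return C+d*((z-C[2])/d[:,2])[:,None]
def proj(c,X):
    f,cx,cy,Rc,C=c; p=(np.atleast_2d(X)-C)@Rc; return np.c_[cx+f*p[:,0]/p[:,2],cy+f*p[:,1]/p[:,2]]
def tri(ca,pa,cb,pb):
    A=[];b=[]
    rs=[]
    for c,p in((ca,pa),(cb,pb)):
        f,cx,cy,Rc,C=c; d=Rc@np.array([(p[0]-cx)/f,(p[1]-cy)/f,1]); d/=np.linalg.norm(d)
        P=np.eye(3)-np.outer(d,d);A.append(P);b.append(P@C)
    X=np.linalg.lstsq(np.vstack(A),np.hstack(b),rcond=None)[0]
    return X,[np.linalg.norm(P@X-q) for P,q in zip(A,b)]
def comps(mask,amin=60):
    n,l,st,ce=cv2.connectedComponentsWithStats(mask.astype(np.uint8))
    return [(i,st[i],(l==i)) for i in range(1,n) if st[i][4]>=amin]
E
python3 - <<'E'
from h import *
for n in("scene","side"):
    im=cv2.imread(f"pics/{n}0.png"); hsv=cv2.cvtColor(im,cv2.COLOR_BGR2HSV); H,S,V=[hsv[...,i].astype(int) for i in range(3)]
    c=cam(n)
    ms={'green':((H>65)&(H<95)&(S>80),.024),'bamboo':((H>8)&(H<25)&(S>75),.011),'purple':((H>130)&(H<160)&(S>90),.017),'blue':((H>98)&(H<118)&(S>90),.04),'pink':(((H<6)|(H>172))&(S>60),.03)}
    for k,(m,z) in ms.items():
        m=cv2.morphologyEx(m.astype(np.uint8),cv2.MORPH_CLOSE,np.ones((5,5)))
        for i,st,l in comps(m):
            if st[1]<100: continue
            ct=max(cv2.findContours(l.astype(np.uint8),0,1)[0],key=cv2.contourArea)[:,0]
            P=onplane(c,ct,z)[:,:2]*1000
            (x,y),(w,h),a=cv2.minAreaRect(P.astype(np.float32))
            print(n,k,'px',st[:5],'xy %.0f %.0f wh %.0f %.0f a %.1f'%(x,y,w,h,a))
    cv2.imwrite(f"pics/{n}z.png",cv2.resize(im[140:290,80:480] if n=='scene' else im[145:350,150:420],None,fx=2 if n=='scene' else 2.8,fy=2 if n=='scene' else 2.8,interpolation=cv2.INTER_CUBIC))
E
```

```text
scene green px [206 123  30  57 713] xy 241 -258 wh 300 39 a 26.5
scene green px [142 173  27  51 420] xy 485 -374 wh 200 28 a 4.1
scene green px [ 86 174  42  34 341] xy 484 -513 wh 28 150 a 70.6
scene bamboo px [526 134  34  40 836] xy 55 761 wh 72 247 a 61.2
scene bamboo px [283 199  22  17 310] xy 444 -1 wh 62 58 a 10.4
scene bamboo px [ 413  206   63   69 1679] xy 486 385 wh 229 65 a 20.0
scene bamboo px [ 188  229   59   49 1494] xy 634 -164 wh 90 127 a 65.4
scene bamboo px [ 339  250   39   33 1004] xy 616 174 wh 91 96 a 54.8
scene purple px [281 244  13  18 195] xy 611 2 wh 53 29 a 6.9
scene blue px [ 303  273   31   45 1070] xy 733 85 wh 113 66 a 5.9
scene pink px [231 275  29  21 266] xy 730 -74 wh 49 62 a 4.5
side green px [310 177  27   8 133] xy 419 -360 wh 85 46 a 6.3
side green px [334 197  60  17 612] xy 266 -230 wh 194 74 a 26.3
side bamboo px [ 412  116  106  180 7051] xy -24 -522 wh 326 1287 a 2.1
side bamboo px [219 192  48  24 626] xy 626 -157 wh 96 129 a 64.3
side bamboo px [280 234  22  14 252] xy 436 7 wh 57 66 a 14.7
side bamboo px [188 255  37  23 699] xy 609 181 wh 91 95 a 16.5
side bamboo px [ 171  319  110   27 2382] xy 480 392 wh 224 69 a 19.8
side purple px [225 220  10  16 144] xy 612 -1 wh 25 81 a 19.0
side pink px [185 195  23  15 257] xy 747 -92 wh 64 87 a 21.6
```

View crop.

View pics/scenez.png

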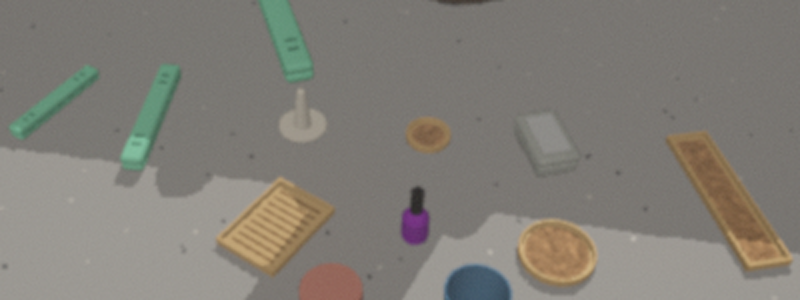

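View pics/sidez.png

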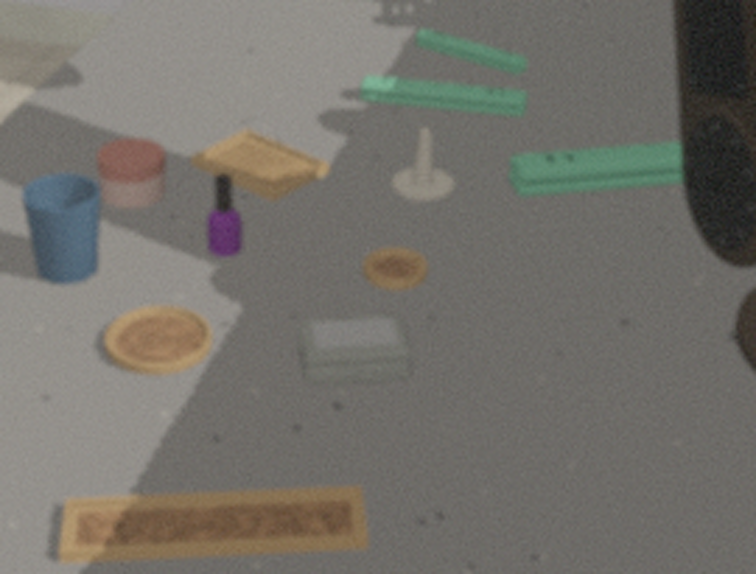

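In the crop the mid case (crop 150,115), between the 150 mm and 300 mm ones, measures about 200 mm, so it is the one wanted. Next: the tin, cone and bottle.

Run:
```python
from h import *
a,b=cam('scene'),cam('side')
S=lambda x,y:(80+x/2,140+y/2); D=lambda x,y:(150+x/2.8,145+y/2.8)
np.set_printoptions(precision=4,suppress=True)
print('tip',tri(a,S(301,90),b,D(424,130)))
print('foot',onplane(a,S(302,125),.008),onplane(b,D(424,184),.008))
print('cap',tri(a,S(418,188),b,D(223,178)),onplane(a,S(418,190),.08),onplane(b,D(223,178),.08))
print('tin',onplane(a,[S(517,119),S(553,110),S(577,152),S(541,163)],.034)); print(onplane(b,[D(303,321),D(399,319),D(411,352),D(302,356)],.034))
for X in ([.485,-.374,0.024],): print(proj(a,X),proj(b,X))
```

```text
tip (array([ 0.4498, -0.1729,  0.0681]), [np.float64(0.0009974942949111092), np.float64(0.0009974942949106979)])
foot [[ 0.4555 -0.1724  0.008 ]] [[ 0.4456 -0.1679  0.008 ]]
cap (array([0.6074, 0.0037, 0.0795]), [np.float64(0.00032816122632869737), np.float64(0.0003281612263280093)]) [[0.6106 0.0039 0.08  ]] [[0.6071 0.0051 0.08  ]]
tin [[0.4179 0.1164 0.034 ]
 [0.3908 0.1641 0.034 ]
 [0.4666 0.1958 0.034 ]
 [0.495  0.1501 0.034 ]]
[[0.4829 0.1515 0.034 ]
 [0.4031 0.1246 0.034 ]
 [0.3816 0.1702 0.034 ]
 [0.4685 0.2019 0.034 ]]
[[155.8605 196.2941]] [[303.736  175.8291]]
```

Request:
{"api": "carry_out", "payload": {
  "plan": [
    [0.018, 0.033, 0, 0, 0, 0],
    [0.018, 0.033, 0, 0, 0, 0],
    [0.018, 0.033, 0, 0, 0, 0],
    [0.018, 0.033, 0, 0, 0, 0],
    [0.018, 0.033, 0, 0, 0, 0],
    [0.018, 0.033, 0, 0, 0, 0],
    [0.018, 0.033, 0, 0, 0, 0],
    [0.018, 0.033, 0, 0, 0, 0],
    [0.018, 0.033, 0, 0, 0, 0],
    [0.018, 0.033, 0, 0, 0, 0],
    [0.018, 0.033, 0, 0, 0, 0],
    [0.018, 0.033, 0, 0, 0, 0]
  ]
}}

```text
time_s: 1.1
tcp_pos: [0.418, -0.2326, 0.2184]
eef_rot: [179.4, -0.3, -163.2]
contact_force: [1.5, -0.7, -0.2]
gripper_width: 0.0881
```

```bash
cat > shot.py <<'E'
import sys,pickle
from h import *
s=r.get_state(); im=r.capture('wrist'); n=sys.argv[1]
cv2.imwrite(f"pics/{n}.png",cv2.cvtColor(im,cv2.COLOR_RGB2BGR)); pickle.dump(s,open(f"pics/{n}.pkl","wb"))
print(s['time_s'],s['tcp_pos'].round(4),s['eef_rot'].round(2),s['joints'].round(1))
E
python3 shot.py w1
```

```text
1.1 [ 0.418  -0.2326  0.2184] [ 179.39   -0.28 -163.17] [ -5.8   2.5 -23.3  -0.5 -64.7 -67.1]
```

View pics/w1.png

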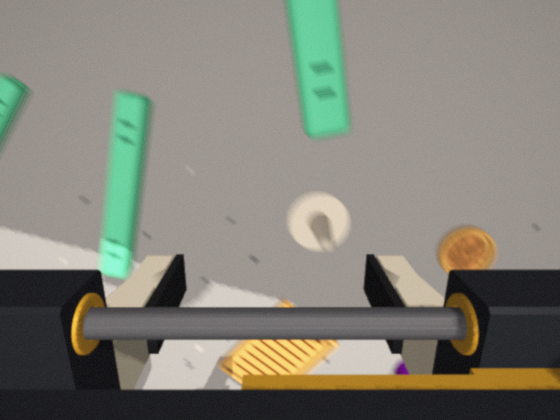

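Request:
{"api": "carry_out", "payload": {
  "plan": [
    [0.002, 0.033, 0.001, 0, 0, 0.005],
    [0.002, 0.033, 0.001, 0, 0, 0.005],
    [0.002, 0.033, 0.001, 0, 0, 0.005],
    [0.002, 0.033, 0.001, 0, 0, 0.005],
    [0.002, 0.033, 0.001, 0, 0, 0.005],
    [0.002, 0.033, 0.001, 0, 0, 0.005],
    [0.002, 0.033, 0.001, 0, 0, 0.005],
    [0.002, 0.033, 0.001, 0, 0, 0.005],
    [0.002, 0.033, 0.001, 0, 0, 0.005],
    [0.002, 0.033, 0.001, 0, 0, 0.005],
    [0.0, 0.03, 0.001, 0, 0, 0.005],
    [0, 0, 0, 0, 0, 0]
  ]
}}

```text
time_s: 2.15
tcp_pos: [0.4379, 0.1507, 0.2285]
eef_rot: [179.3, -0.3, -159.6]
contact_force: [0.2, -1.0, 1.1]
gripper_width: 0.0877
```

```bash
python3 shot.py w2
```

```text
2.15 [0.4379 0.1507 0.2285] [ 179.26   -0.26 -159.61] [  42.7    0.2  -24.1   -0.9  -65.6 -112. ]
```

View pics/w2.png

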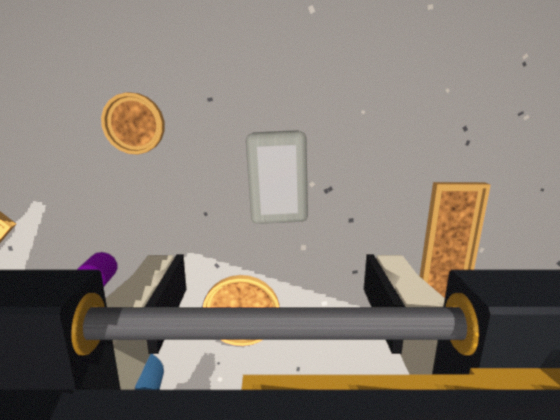

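w2 shows the tin upright at (277,177), the small dish at (133,123), part of the trough at (455,235) and part of the large dish at (241,310). w1 shows the case at (127,185), the cone foot at (319,221) and the small dish at (467,251).

```bash
cat > meas.py <<'E'
import pickle
from h import *
def load(n):
    im=cv2.imread(f"pics/{n}.png"); s=pickle.load(open(f"pics/{n}.pkl","rb")); return im,cv2.cvtColor(im,cv2.COLOR_BGR2HSV).astype(int),cam('wrist',s)
def shapes(n,mask,z,amin=300,close=5,roi=None):
    im,h,c=load(n); m=cv2.morphologyEx(mask(h).astype(np.uint8),cv2.MORPH_CLOSE,np.ones((close,close)))
    if roi: q=np.zeros_like(m); q[roi[1]:roi[3],roi[0]:roi[2]]=1; m=m*q
    for i,st,l in comps(m,amin):
        ct=max(cv2.findContours(l.astype(np.uint8),0,1)[0],key=cv2.contourArea)[:,0]
        P=(onplane(c,ct,z)[:,:2]*1000).astype(np.float32)
        (x,y),(w,hh),a=cv2.minAreaRect(P); (ex,ey),er=cv2.minEnclosingCircle(P)
        print(n,'px',st[:4],'rect %.1f %.1f wh %.1f %.1f a %.1f'%(x,y,w,hh,a),'| circ %.1f %.1f d %.1f'%(ex,ey,2*er))
green=lambda h:(h[...,0]>65)&(h[...,0]<95)&(h[...,1]>80)
bam=lambda h:(h[...,0]>8)&(h[...,0]<25)&(h[...,1]>90)
E
python3 - <<'E'
from meas import *
shapes('w1',green,.024,roi=(0,0,560,300)); shapes('w1',bam,.011,roi=(400,150,560,271))
shapes('w2',bam,.011,roi=(20,0,560,380))
im,h,c=load('w2')
print([h[y,x] for x,y in((277,180),(250,180),(220,180),(303,180),(250,140))])
shapes('w2',lambda h:(h[...,0]>25)&(h[...,0]<85)&(h[...,1]>12)|(h[...,2]>165),.034,roi=(200,100,350,235))
im,h,c=load('w1'); print([h[y,x] for x,y in((300,215),(319,205),(270,215))])
shapes('w1',lambda h:(h[...,2]>180),.008,roi=(265,170,375,256))
E
```

```text
w1 px [287   0  62 137] rect 306.1 -221.4 wh 119.9 42.8 a 26.2 | circ 307.3 -224.4 d 124.5
w1 px [ 0 76 27 65] rect 424.7 -485.1 wh 60.5 23.2 a 3.9 | circ 425.2 -490.9 d 61.3
w1 px [101  93  49 185] rect 473.4 -373.3 wh 193.6 32.2 a 3.9 | circ 473.3 -372.7 d 194.0
w1 px [438 227  59  44] rect 434.0 -2.0 wh 51.9 64.6 a 16.5 | circ 438.4 -0.7 d 65.2
w2 px [101  92  63  63] rect 437.4 -0.5 wh 61.1 62.3 a 13.5 | circ 437.4 -0.1 d 63.4
w2 px [420 182  70 175] rect 478.8 389.8 wh 233.4 74.0 a 27.1 | circ 477.2 392.0 d 238.0
w2 px [203 275  76  33] rect 582.2 163.9 wh 42.7 89.6 a 20.0 | circ 599.5 170.2 d 89.8
w2 px [ 70 289  35  68] rect 687.2 3.3 wh 98.4 37.0 a 6.8 | circ 687.2 2.8 d 98.9
w2 px [242 367 318  13] rect 623.9 398.0 wh 19.1 412.4 a 19.8 | circ 632.9 401.2 d 412.4
[array([  9,  13, 202]), array([ 30,  18, 153]), array([ 15,  16, 159]), array([ 30,  15, 150]), array([ 30,  21, 172])]
w2 px [228 121  90 114] rect 438.2 151.2 wh 115.8 89.7 a 20.1 | circ 440.6 150.3 d 129.6
[array([ 19,  39, 224]), array([ 17,  41, 226]), array([ 13,  15, 157])]
w1 px [287 192  64  59] rect 452.3 -170.1 wh 70.0 65.3 a 60.0 | circ 452.3 -170.6 d 71.0
```

Run:
```python
from meas import *
im,h,c=load('w2'); cv2.imwrite('pics/w2c.png',cv2.resize(im[115:240,205:345],None,fx=4,fy=4,interpolation=cv2.INTER_CUBIC))
```

```text
(no output)
```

View pics/w2c.png

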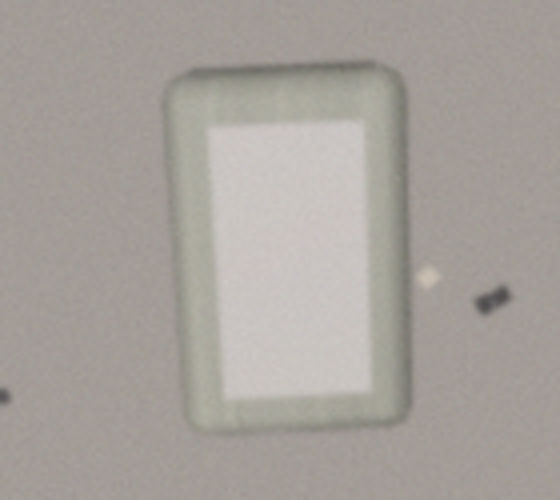

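Run:
```python
from meas import *
im,h,c=load('w2')
for z in(.034,.017):
  for q in ([(166,70),(402,64),(411,428),(191,434)],[(208,127),(363,121),(372,390),(224,400)]):
    P=onplane(c,[(205+x/4,115+y/4) for x,y in q],z)[:,:2]*1000
    e=[np.linalg.norm(P[i]-P[i-1]).round(1) for i in range(4)]
    f=(P[2]+P[3]-P[0]-P[1]); print(z,P.mean(0).round(1),e,np.degrees(np.arctan2(f[1],f[0])).round(1))
```

```text
0.034 [435.1 156.1] [np.float64(93.2), np.float64(56.7), np.float64(93.1), np.float64(57.2)] 23.2
0.034 [436.9 156.5] [np.float64(70.2), np.float64(37.7), np.float64(69.1), np.float64(38.2)] 23.1
0.017 [438.7 157.8] [np.float64(97.7), np.float64(59.4), np.float64(97.6), np.float64(60.0)] 23.2
0.017 [440.6 158.3] [np.float64(73.6), np.float64(39.5), np.float64(72.4), np.float64(40.1)] 23.1
```

```bash
cat > go.py <<'E'
import sys
from h import *
x,y,z,yaw=map(float,sys.argv[1:5]); s=r.get_state()
Rc=Ro.from_euler('xyz',s['eef_rot'],degrees=True)
best=min((yaw+k for k in(-360,-180,0,180,360)),key=lambda a:(Ro.from_euler('xyz',[180,0,a],degrees=True)*Rc.inv()).magnitude()) if len(sys.argv)<6 else yaw
w=(Ro.from_euler('xyz',[180,0,best],degrees=True)*Rc.inv()).as_rotvec()
print(s['time_s'],'at',s['tcp_pos'].round(4),s['eef_rot'].round(1),'j',s['joints'].round(0),'F',s['contact_force'].round(1),'gw',s['gripper_width'].round(4))
print('shift',(np.array([x,y,z])-s['tcp_pos']).round(4),'turn',w.round(4),'yaw',best)
E
python3 go.py .4365 .157 .06 23.2
```

```text
Traceback (most recent call last):
  File "go.py", line 7, in <module>
    print(s['time_s'],'at',s['tcp_pos'].round(4),s['eef_rot'].round(1),'j',s['joints'].round(0),'F',s['contact_force'].round(1),'gw',s['gripper_width'].round(4))
                                                                                                                                     ^^^^^^^^^^^^^^^^^^^^^^^^
AttributeError: 'float' object has no attribute 'round'
```

```bash
sed -i "s/s\['gripper_width'\].round(4)/round(s['gripper_width'],4)/" go.py; python3 go.py .4365 .157 .06 23.2
```

```text
2.2 at [0.4374 0.1491 0.2282] [ 179.3   -0.3 -159.6] j [  43.    0.  -24.   -1.  -66. -112.] F [-0.4  0.7  0. ] gw 0.0877
shift [-0.0009  0.0079 -0.1682] turn [-0.0096 -0.0098  0.0488] yaw 203.2
```

Request:
{"api": "carry_out", "payload": {
  "plan": [
    [0, 0.001, -0.021, -0.0012, -0.0012, 0.006],
    [0, 0.001, -0.021, -0.0012, -0.0012, 0.006],
    [0, 0.001, -0.021, -0.0012, -0.0012, 0.006],
    [0, 0.001, -0.021, -0.0012, -0.0012, 0.006],
    [0, 0.001, -0.021, -0.0012, -0.0012, 0.006],
    [0, 0.001, -0.021, -0.0012, -0.0012, 0.006],
    [0, 0.001, -0.021, -0.0012, -0.0012, 0.006],
    [0, 0.001, -0.021, -0.0012, -0.0012, 0.006],
    [0, 0, 0, 0, 0, 0]
  ]
}}

```text
time_s: 2.95
tcp_pos: [0.4362, 0.1512, 0.0545]
eef_rot: [180.0, 0.1, -156.8]
contact_force: [-1.2, 0.3, -0.3]
gripper_width: 0.0877
```

```bash
python3 shot.py w3;python3 go.py .4365 .157 .013 23.2
```

```text
2.95 [0.4362 0.1512 0.0545] [ 1.7999e+02  1.0000e-01 -1.5682e+02] [  43.7   11.7  -38.4    0.   -39.8 -110.5]
3.0 at [0.4369 0.1516 0.0562] [ 180.     0.2 -156.8] j [  44.   12.  -38.    0.  -40. -111.] F [ 0.1  0.5 -0.3] gw 0.0877
shift [-0.0004  0.0054 -0.0432] turn [-0.0014  0.0027  0.0001] yaw 203.2
```

View pics/w3.png

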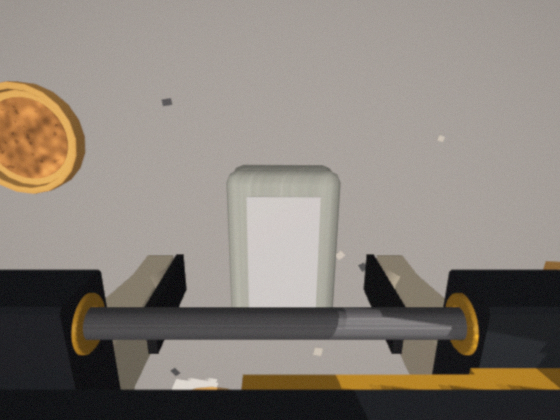

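The tin is centred on column 284 and the jaws on 275, so it needs about 5 mm towards +y, which matches the measurement.

Request:
{"api": "carry_out", "payload": {
  "plan": [
    [0, 0.003, 0, 0, 0, 0],
    [0, 0.002, 0, 0, 0, 0],
    [0, 0, -0.012, 0, 0, 0],
    [0, 0, -0.011, 0, 0, 0],
    [0, 0, -0.01, 0, 0, 0],
    [0, 0, -0.008, 0, 0, 0],
    [0, 0, 0, 0, 0, 0]
  ]
}}

```text
time_s: 3.58
tcp_pos: [0.4427, 0.1604, 0.0229]
eef_rot: [179.7, 1.0, -156.9]
contact_force: [-0.5, -0.8, 0.2]
gripper_width: 0.0874
```

```bash
python3 go.py .4365 .157 .013 23.2
```

```text
3.5833 at [0.4427 0.1604 0.0229] [ 179.7    1.  -156.9] j [  44.   15.  -40.    0.  -34. -111.] F [-0.5 -0.8  0.2] gw 0.0874
shift [-0.0062 -0.0034 -0.0099] turn [-0.0111  0.0146  0.0012] yaw 203.2
```

Request:
{"api": "carry_out", "payload": {
  "plan": [
    [-0.006, -0.003, 0, -0.011, 0.0146, 0.001],
    [0, 0, -0.005, 0, 0, 0],
    [0, 0, -0.005, 0, 0, 0]
  ]
}}

```text
time_s: 3.83
tcp_pos: [0.4378, 0.1586, 0.0153]
eef_rot: [179.9, 0.2, -156.8]
contact_force: [-0.2, 0.0, 0.5]
gripper_width: 0.0878
```

```bash
python3 go.py .4365 .157 .013 23.2;python3 go.py .4365 .157 .013 23.2
```

```text
3.8333 at [0.4378 0.1586 0.0153] [ 179.9    0.2 -156.8] j [  44.   16.  -40.    0.  -34. -111.] F [-0.2  0.   0.5] gw 0.0878
shift [-0.0013 -0.0016 -0.0023] turn [-0.0021  0.0022 -0.0004] yaw -156.8
3.8333 at [0.4378 0.1586 0.0153] [ 179.9    0.2 -156.8] j [  44.   16.  -40.    0.  -34. -111.] F [-0.2  0.   0.5] gw 0.0878
shift [-0.0013 -0.0016 -0.0023] turn [-0.0021  0.0022 -0.0004] yaw -156.8
```

Close enough. I'll close the grip.

Request:
{"api": "carry_out", "payload": {
  "plan": [
    [0, 0, -0.002, 0, 0, 0],
    [0, 0, 0, 0, 0, 0],
    [0, 0, 0, 0, 0, 0],
    [0, 0, 0, 0, 0, 0],
    [0, 0, 0, 0, 0, 0],
    [0, 0, 0, 0, 0, 0],
    [0, 0, 0, 0, 0, 0],
    [0, 0, 0, 0, 0, 0]
  ],
  "fingers": 1,
  "force": 25
}}

```text
time_s: 4.5
tcp_pos: [0.4376, 0.1585, 0.0128]
eef_rot: [180.0, 0.1, -156.8]
contact_force: [0.4, 0.3, 0.2]
gripper_width: 0.0599
```

```bash
python3 go.py .4365 .157 .013 23.2; python3 go.py .61 -.15 .2 65
```

```text
4.5 at [0.4376 0.1585 0.0128] [ 1.800e+02  1.000e-01 -1.568e+02] j [  44.   16.  -40.    0.  -33. -111.] F [0.4 0.3 0.2] gw 0.0599
shift [-0.0011 -0.0015  0.0002] turn [-0.0017  0.0018 -0.0004] yaw -156.8
4.5 at [0.4376 0.1585 0.0128] [ 1.800e+02  1.000e-01 -1.568e+02] j [  44.   16.  -40.    0.  -33. -111.] F [0.4 0.3 0.2] gw 0.0599
shift [ 0.1724 -0.3085  0.1872] turn [-0.0023  0.0011  0.7292] yaw -115.0
```

Request:
{"api": "carry_out", "payload": {
  "plan": [
    [0, 0, 0.01, 0, 0, 0],
    [0, 0, 0.015, 0, 0, 0],
    [0, 0, 0.025, 0, 0, 0],
    [0, 0, 0.03, 0, 0, 0],
    [0, 0, 0.03, 0, 0, 0],
    [0, 0, 0.03, 0, 0, 0],
    [0, 0, 0.03, 0, 0, 0],
    [0, 0, 0.03, 0, 0, 0],
    [0, 0, 0.01, 0, 0, 0]
  ]
}}

```text
time_s: 5.25
tcp_pos: [0.4323, 0.1538, 0.2287]
eef_rot: [-179.9, -0.5, -156.9]
contact_force: [1.2, 0.9, -0.7]
gripper_width: 0.0598
```

Request:
{"api": "carry_out", "payload": {
  "plan": [
    [0.01, -0.015, 0, 0, 0, -0.07],
    [0.023, -0.031, 0, 0, 0, -0.07],
    [0.023, -0.031, 0, 0, 0, -0.07],
    [0.023, -0.031, 0, 0, 0, -0.07],
    [0.023, -0.031, 0, 0, 0, -0.07],
    [0.023, -0.031, 0, 0, 0, -0.07],
    [0.023, -0.031, 0, 0, 0, -0.07],
    [0.023, -0.031, 0, 0, 0, -0.07],
    [0.023, -0.031, 0, 0, 0, -0.07],
    [0.023, -0.031, 0, 0, 0, -0.07],
    [0.023, -0.031, 0, 0, 0, -0.07],
    [0.023, -0.031, 0, 0, 0, -0.07]
  ]
}}

```text
time_s: 6.25
tcp_pos: [0.7015, -0.2141, 0.2338]
eef_rot: [179.7, 0.1, 153.5]
contact_force: [1.1, 0.7, -0.1]
gripper_width: 0.0599
```

Request:
{"api": "carry_out", "payload": {
  "plan": [
    [0.005, -0.006, 0, 0, 0, 0],
    [0, 0, 0, 0, 0, 0]
  ]
}}

```text
time_s: 6.42
tcp_pos: [0.7085, -0.2273, 0.2294]
eef_rot: [179.9, -0.1, 152.9]
contact_force: [-0.8, 0.4, -2.0]
gripper_width: 0.0598
```

```bash
python3 shot.py w4;python3 go.py .715 -.2 .23 155.4
```

```text
6.4167 [ 0.7085 -0.2273  0.2294] [ 1.7986e+02 -1.2000e-01  1.5286e+02] [  -2.9   27.1   11.2   -0.2  -74.2 -114.1]
6.4667 at [ 0.7079 -0.2267  0.2288] [179.9  -0.2 152.9] j [  -3.   27.   11.   -0.  -74. -114.] F [ 0.1 -0.2 -2.4] gw 0.06
shift [0.0071 0.0267 0.0012] turn [-0.0033 -0.0018  0.0439] yaw 515.4
```

View pics/w4.png

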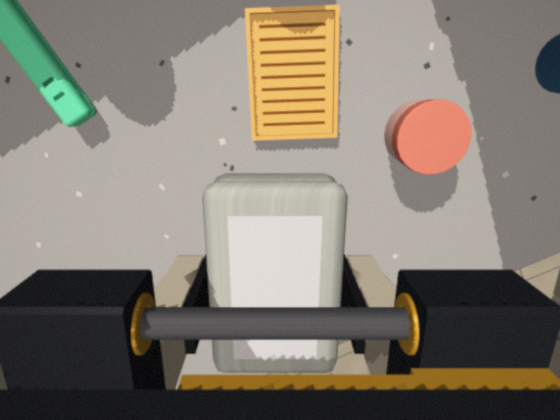

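The tray is clear at (293,73) and the tin is held straight. I'll measure both.

Run:
```python
from meas import *
shapes('w4',bam,.011,roi=(230,0,360,150))
im,h,c=load('w4'); s=pickle.load(open('pics/w4.pkl','rb'))
# tin outer corners, label
for q in ([(207,184),(346,184),(336,370),(214,370)],[(228,216),(322,216),(320,356),(233,359)]):
    P=onplane(c,q,s['tcp_pos'][2]+.0212)
    L=(P-s['tcp_pos'])@Ro.from_euler('xyz',s['eef_rot'],degrees=True).as_matrix()*1000
    print(L.round(1),L.mean(0).round(1))
P=onplane(c,[(247,8),(339,6),(337,139),(253,140)],.011)[:,:2]*1000; print(P.round(1),P.mean(0)); 
for a,b in((0,3),(1,2)): d=P[a]-P[b]; print(np.hypot(*d),np.degrees(np.arctan2(d[1],d[0])))
```

```text
w4 px [245   5  95 136] rect 629.7 -166.0 wh 88.2 122.3 a 64.9 | circ 629.6 -166.3 d 149.2
[[ 49.7 -26.  -21.2]
 [ 49.7  28.1 -21. ]
 [-39.4  28.9 -21.2]
 [-39.4 -27.9 -21.3]] [  5.2   0.8 -21.2]
[[ 36.5 -18.4 -21.2]
 [ 36.5  19.3 -21.1]
 [-31.5  21.1 -21.2]
 [-33.2 -18.8 -21.3]] [  2.1   0.8 -21.2]
[[ 557.  -178. ]
 [ 594.5 -101.2]
 [ 705.3 -152.8]
 [ 666.7 -230.5]] [ 630.89342004 -165.62950966]
121.56976157072964 154.4259606823999
122.26364387708257 155.03659702017978
```

```bash
python3 go.py .6327 -.1673 .05 154.9 1
```

```text
6.4667 at [ 0.7079 -0.2267  0.2288] [179.9  -0.2 152.9] j [  -3.   27.   11.   -0.  -74. -114.] F [ 0.1 -0.2 -2.4] gw 0.06
shift [-0.0752  0.0594 -0.1788] turn [-0.0033 -0.0018  0.0352] yaw 154.9
```

Request:
{"api": "carry_out", "payload": {
  "plan": [
    [-0.025, 0.02, 0, -0.001, 0, 0.01],
    [-0.025, 0.02, 0, -0.001, 0, 0.01],
    [-0.025, 0.019, 0, -0.001, 0, 0.01],
    [0, 0, -0.03, 0, 0, 0.005],
    [0, 0, -0.03, 0, 0, 0],
    [0, 0, -0.03, 0, 0, 0],
    [0, 0, -0.03, 0, 0, 0],
    [0, 0, -0.03, 0, 0, 0],
    [0, 0, -0.02, 0, 0, 0],
    [0, 0, 0, 0, 0, 0]
  ]
}}

```text
time_s: 7.3
tcp_pos: [0.6216, -0.1549, 0.0569]
eef_rot: [179.7, 0.2, 155.8]
contact_force: [-0.3, 0.6, -1.7]
gripper_width: 0.0598
```

```bash
python3 go.py .6327 -.1673 .018 154.9 1
```

```text
7.3 at [ 0.6216 -0.1549  0.0569] [179.7   0.2 155.8] j [   3.   26.  -15.   -0.  -49. -117.] F [-0.3  0.6 -1.7] gw 0.0598
shift [ 0.0111 -0.0124 -0.0389] turn [-0.0026  0.0049 -0.0154] yaw 154.9
```

Request:
{"api": "carry_out", "payload": {
  "plan": [
    [0.005, -0.006, -0.005, 0, 0.002, -0.008],
    [0.005, -0.005, -0.008, -0.002, 0.002, -0.006],
    [0, 0, 0, 0, 0, 0],
    [0, 0, 0, 0, 0, 0]
  ]
}}

```text
time_s: 7.63
tcp_pos: [0.633, -0.1644, 0.047]
eef_rot: [179.9, 0.2, 155.2]
contact_force: [-1.1, -0.6, -0.9]
gripper_width: 0.0598
```

```bash
python3 shot.py w5; python3 go.py .6327 -.1673 .018 154.9 1
```

```text
7.6333 [ 0.633  -0.1644  0.047 ] [179.92   0.19 155.19] [   2.5   27.4  -14.2    0.   -48.2 -117.3]
7.6833 at [ 0.6331 -0.1645  0.0471] [179.9   0.2 155.2] j [   2.   27.  -14.    0.  -48. -117.] F [ 0.5  0.4 -0.6] gw 0.0595
shift [-0.0004 -0.0028 -0.0291] turn [ 0.0001  0.0039 -0.0049] yaw 154.9
```

View pics/w5.png

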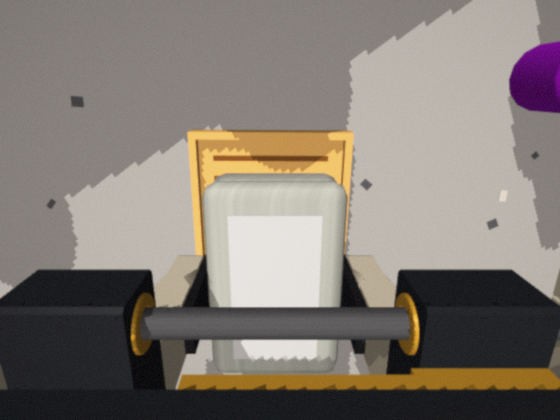

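The tin's centre is at column 276 and the tray's at 271. The computed −2.8 mm in y agrees, so down.

Request:
{"api": "carry_out", "payload": {
  "plan": [
    [0, -0.003, -0.007, 0, 0.003, -0.004],
    [0, 0, -0.008, 0, 0, 0],
    [0, 0, -0.005, 0, 0, 0],
    [0, 0, -0.003, 0, 0, 0],
    [0, 0, 0, 0, 0, 0],
    [0, 0, 0, 0, 0, 0]
  ]
}}

```text
time_s: 8.18
tcp_pos: [0.6341, -0.1681, 0.024]
eef_rot: [179.9, 0.2, 154.9]
contact_force: [0.2, -0.7, -0.9]
gripper_width: 0.0595
```

```bash
python3 go.py .6327 -.1673 .018 154.9 1
```

```text
8.1833 at [ 0.6341 -0.1681  0.024 ] [179.9   0.2 154.9] j [   2.   29.  -15.    0.  -46. -117.] F [ 0.2 -0.7 -0.9] gw 0.0595
shift [-0.0014  0.0008 -0.006 ] turn [ 0.      0.0043 -0.    ] yaw 154.9
```

Request:
{"api": "carry_out", "payload": {
  "plan": [
    [-0.001, 0.001, -0.003, 0, 0.004, 0],
    [0, 0, -0.002, 0, 0, 0],
    [0, 0, -0.001, 0, 0, 0],
    [0, 0, 0, 0, 0, 0]
  ]
}}

```text
time_s: 8.52
tcp_pos: [0.6332, -0.167, 0.0179]
eef_rot: [-180.0, 0.0, 154.9]
contact_force: [-0.0, -0.3, -0.1]
gripper_width: 0.0601
```

Request:
{"api": "carry_out", "payload": {
  "plan": [
    [0, 0, -0.001, 0, 0, 0],
    [0, 0, 0, 0, 0, 0],
    [0, 0, 0, 0, 0, 0]
  ]
}}

```text
time_s: 8.77
tcp_pos: [0.6335, -0.1669, 0.0186]
eef_rot: [180.0, 0.1, 154.9]
contact_force: [0.5, -0.1, -0.4]
gripper_width: 0.0595
```

Request:
{"api": "carry_out", "payload": {
  "plan": [
    [0, 0, -0.0015, 0, 0, 0],
    [0, 0, 0, 0, 0, 0],
    [0, 0, 0, 0, 0, 0]
  ]
}}

```text
time_s: 9.02
tcp_pos: [0.634, -0.1668, 0.0181]
eef_rot: [180.0, 0.2, 155.0]
contact_force: [-0.7, -0.6, -0.9]
gripper_width: 0.0599
```

Request:
{"api": "carry_out", "payload": {
  "plan": [
    [0, 0, -0.002, 0, 0, 0],
    [0, 0, -0.001, 0, 0, 0],
    [0, 0, 0, 0, 0, 0]
  ]
}}

```text
time_s: 9.27
tcp_pos: [0.6343, -0.1669, 0.0181]
eef_rot: [180.0, 0.2, 155.0]
contact_force: [0.2, -0.6, -1.3]
gripper_width: 0.0599
```

```bash
python3 shot.py w5b; python3 go.py .6327 -.1673 .018 154.9 1
```

```text
9.2667 [ 0.6343 -0.1669  0.0181] [179.98   0.23 155.03] [ 2.300e+00  2.950e+01 -1.530e+01  1.000e-01 -4.500e+01 -1.174e+02]
9.3167 at [ 0.6344 -0.1669  0.0181] [180.    0.2 155. ] j [   2.   30.  -15.    0.  -45. -117.] F [ 0.4 -0.1 -1.4] gw 0.0598
shift [-0.0017 -0.0004 -0.0001] turn [ 0.0013  0.004  -0.0022] yaw 154.9
```

Request:
{"api": "carry_out", "payload": {
  "plan": [
    [0, 0, -0.003, 0, 0, 0]
  ]
}}

```text
time_s: 9.4
tcp_pos: [0.6347, -0.167, 0.0174]
eef_rot: [180.0, 0.3, 155.1]
contact_force: [-14.6, 6.3, 40.2]
gripper_width: 0.06
```

Request:
{"api": "carry_out", "payload": {
  "plan": [
    [0, 0, 0, 0, 0, 0],
    [0, 0, 0, 0, 0, 0]
  ]
}}

```text
time_s: 9.57
tcp_pos: [0.6352, -0.1669, 0.0184]
eef_rot: [180.0, 0.4, 155.1]
contact_force: [0.4, 0.7, -1.5]
gripper_width: 0.06
```

Request:
{"api": "carry_out", "payload": {
  "plan": [
    [0, 0, -0.0013, 0, 0, 0]
  ]
}}

```text
time_s: 9.65
tcp_pos: [0.6355, -0.167, 0.0174]
eef_rot: [180.0, 0.4, 155.1]
contact_force: [-8.1, 4.9, 23.9]
gripper_width: 0.0599
```

Request:
{"api": "carry_out", "payload": {
  "plan": [
    [0, 0, 0, 0, 0, 0],
    [0, 0, 0, 0, 0, 0],
    [0, 0, 0, 0, 0, 0],
    [0, 0, 0, 0, 0, 0],
    [0, 0, 0, 0, 0, 0]
  ],
  "fingers": -1
}}

```text
time_s: 10.07
tcp_pos: [0.6353, -0.1671, 0.0155]
eef_rot: [180.0, 0.3, 155.1]
contact_force: [0.3, -0.1, 0.5]
gripper_width: 0.0853
```

Request:
{"api": "carry_out", "payload": {
  "plan": [
    [0, 0, 0.01, 0, 0, 0],
    [0, 0, 0.02, 0, 0, 0],
    [0, 0, 0.03, 0, 0, 0],
    [0, 0, 0.035, 0, 0, 0],
    [0, 0, 0.035, 0, 0, 0],
    [0, 0, 0.035, 0, 0, 0],
    [0, 0, 0.03, 0, 0, 0],
    [0, 0, 0, 0, 0, 0]
  ]
}}

```text
time_s: 10.73
tcp_pos: [0.6304, -0.1678, 0.2203]
eef_rot: [-179.8, -0.0, 155.1]
contact_force: [0.2, 0.2, 0.8]
gripper_width: 0.0877
```

```bash
python3 shot.py w6; python3 go.py .66 .03 .23 -150
```

```text
10.7333 [ 0.6304 -0.1678  0.2203] [-1.7976e+02 -2.0000e-02  1.5508e+02] [   2.3   18.7   -3.     0.2  -68.5 -117.3]
10.7833 at [ 0.6296 -0.1675  0.2179] [-1.798e+02 -1.000e-01  1.551e+02] j [   2.   19.   -3.    0.  -68. -117.] F [ 1.1  0.5 -0.4] gw 0.0879
shift [0.0304 0.1975 0.0121] turn [ 0.0044 -0.0024  0.959 ] yaw -510.0
```

View pics/w6.png

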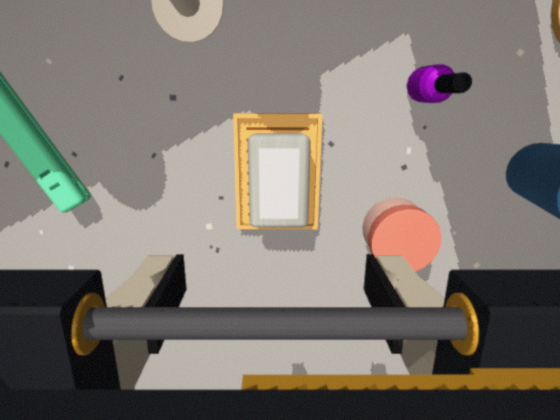

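Run:
```python
from meas import *
im,h,c=load('w6'); cv2.imwrite('pics/w6c.png',cv2.resize(im[105:240,220:340],None,fx=5,fy=5,interpolation=cv2.INTER_CUBIC)[:600])
shapes('w6',bam,.011,roi=(200,90,350,245))
print(c[4])
```

```text
w6 px [233 113  89 117] rect 629.4 -165.5 wh 88.1 122.5 a 64.9 | circ 629.0 -165.5 d 149.3
[ 0.55430079 -0.13109706  0.377881  ]
```

View pics/w6c.png

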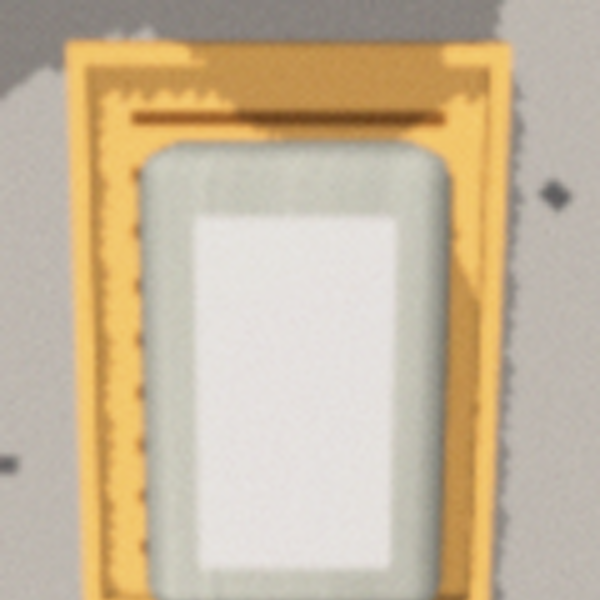

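Run:
```python
from meas import *
im,h,c=load('w6')
P=onplane(c,[(220+x/5,105+y/5) for x,y in [(141,142),(449,142)]]+[(250.5,227),(307.5,227)],.039)[:,:2]*1000
a=np.radians(154.9);R=np.array([[np.cos(a),np.sin(a)],[-np.sin(a),np.cos(a)]])
print((P-[629.5,-165.7])@R.T)
cv2.imwrite('pics/w6d.png',cv2.resize(im[200:240,220:340],None,fx=5,fy=5,interpolation=cv2.INTER_CUBIC))
L=onplane(c,[(220+x/5,105+y/5) for x,y in [(192,216),(396,216),(389,569),(201,569)]],.039)[:,:2]*1000
print(((L-[629.5,-165.7])@R.T).round(1),((L-[629.5,-165.7])@R.T).mean(0))
```

```text
[[ 44.53387725  26.91643087]
 [ 44.73823099 -30.09089735]
 [-48.2407553   26.43406646]
 [-47.94139615 -30.85059081]]
[[ 30.9  17.6]
 [ 31.  -20.6]
 [-39.2 -20.9]
 [-39.4  16.6]] [-4.1860516  -1.82860012]
```

View pics/w6d.png

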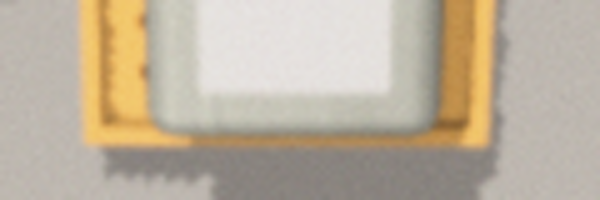

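The tin sits flat in the tray, about 4 mm off centre, well inside the rim. Next is the bottle.

Request:
{"api": "carry_out", "payload": {
  "plan": [
    [0.008, 0.022, 0, 0.001, 0, 0.07],
    [0.01, 0.028, 0, 0.001, 0, 0.07],
    [0.01, 0.028, 0, 0.001, 0, 0.07],
    [0.01, 0.028, 0, 0.001, 0, 0.07],
    [0.01, 0.028, 0, 0, 0, 0.07],
    [0.006, 0.022, 0, 0, 0, 0.05],
    [0, 0, 0, 0, 0, 0],
    [0, 0, 0, 0, 0, 0]
  ]
}}

```text
time_s: 11.45
tcp_pos: [0.6823, -0.0058, 0.2186]
eef_rot: [179.9, -0.3, 178.8]
contact_force: [-0.5, -0.6, 0.2]
gripper_width: 0.0876
```

```bash
python3 shot.py w7; python3 go.py .61 .0 .1 180
```

```text
11.45 [ 0.6823 -0.0058  0.2186] [179.93  -0.27 178.85] [  15.8   21.7    1.4   -0.2  -69.9 -106.9]
11.5 at [ 0.6823 -0.006   0.2184] [179.9  -0.3 178.8] j [  16.   22.    1.   -0.  -70. -107.] F [-1.1  0.5 -0.6] gw 0.0874
shift [-0.0723  0.006  -0.1184] turn [-0.0014 -0.0048  0.0206] yaw 540.0
```

View pics/w7.png

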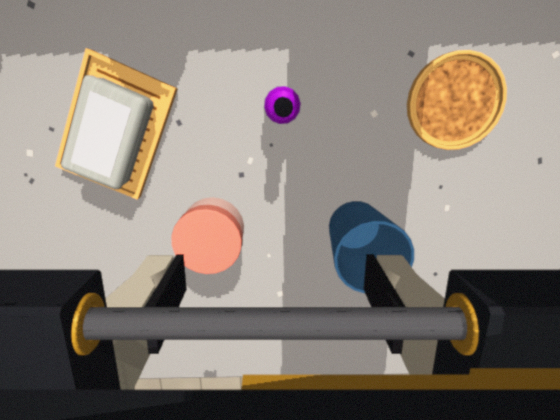

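The bottle, with its cap at (283,106), is nearly straight below the camera. The large dish at (457,100) is complete.

Run:
```python
from meas import *
shapes('w7',bam,.011,roi=(380,30,540,170))
shapes('w7',lambda h:(h[...,2]<50)|((h[...,0]>130)&(h[...,0]<160)&(h[...,1]>90)),.030,amin=100,roi=(255,75,310,135))
shapes('w7',lambda h:(h[...,2]<50),.08,amin=60,roi=(255,75,310,130),close=3)
```

```text
w7 px [407  50 100 100] rect 611.1 172.2 wh 95.4 92.2 a 88.8 | circ 610.8 172.3 d 95.6
w7 px [264  86  37  38] rect 610.1 2.7 wh 32.9 32.6 a 44.5 | circ 610.0 2.6 d 33.6
w7 px [275  98  17  19] rect 610.2 2.5 wh 12.7 13.7 a 88.9 | circ 610.2 2.2 d 14.2
```

Request:
{"api": "carry_out", "payload": {
  "plan": [
    [-0.02, 0.002, -0.015, 0, -0.002, 0.01],
    [-0.025, 0.003, -0.025, 0, -0.002, 0.01],
    [-0.02, 0.002, -0.025, 0, 0, 0],
    [0, 0, -0.02, 0, 0, 0],
    [0, 0, 0, 0, 0, 0],
    [0, 0, 0, 0, 0, 0]
  ]
}}

```text
time_s: 12.0
tcp_pos: [0.6125, -0.0046, 0.1315]
eef_rot: [180.0, 0.0, 179.5]
contact_force: [0.7, -0.1, 0.3]
gripper_width: 0.0875
```

```bash
python3 go.py .6101 .0025 .05 180
```

```text
12.0 at [ 0.6125 -0.0046  0.1315] [180.    0.  179.5] j [  18.   19.  -15.   -0.  -56. -108.] F [ 0.7 -0.1  0.3] gw 0.0875
shift [-0.0024  0.0071 -0.0815] turn [-0.0007  0.0001  0.0095] yaw 540.0
```

Request:
{"api": "carry_out", "payload": {
  "plan": [
    [-0.001, 0.004, 0, 0, 0, 0.005],
    [-0.001, 0.003, -0.01, 0, 0, 0.005],
    [0, 0, -0.015, 0, 0, 0],
    [0, 0, -0.02, 0, 0, 0],
    [0, 0, -0.018, 0, 0, 0],
    [0, 0, -0.012, 0, 0, 0],
    [0, 0, 0, 0, 0, 0],
    [0, 0, 0, 0, 0, 0]
  ]
}}

```text
time_s: 12.67
tcp_pos: [0.6184, 0.0031, 0.0602]
eef_rot: [179.8, 0.8, 180.0]
contact_force: [-0.3, -0.6, 0.1]
gripper_width: 0.0877
```

```bash
python3 shot.py w8; python3 go.py .6101 .0025 .05 180
```

```text
12.6667 [0.6184 0.0031 0.0602] [179.81   0.83 179.97] [ 1.840e+01  2.350e+01 -1.890e+01  1.000e-01 -4.670e+01 -1.085e+02]
12.7167 at [0.6184 0.0031 0.0603] [179.8   0.8 180. ] j [  18.   23.  -19.    0.  -47. -109.] F [-0.6 -0.1  0.1] gw 0.0877
shift [-0.0083 -0.0006 -0.0103] turn [-0.0035  0.0146  0.0006] yaw 540.0
```

View pics/w8.png

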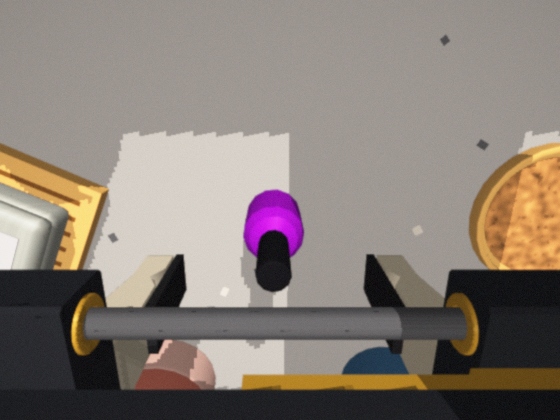

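Request:
{"api": "carry_out", "payload": {
  "plan": [
    [-0.004, 0, -0.002, -0.002, 0.008, 0],
    [-0.004, 0, -0.004, -0.001, 0.006, 0],
    [0, 0, -0.004, 0, 0, 0],
    [0, 0, 0, 0, 0, 0],
    [0, 0, 0, 0, 0, 0]
  ]
}}

```text
time_s: 13.13
tcp_pos: [0.6121, 0.0039, 0.053]
eef_rot: [179.9, 0.3, 180.0]
contact_force: [-0.7, 0.0, -0.1]
gripper_width: 0.0878
```

```bash
python3 shot.py w9; python3 go.py .6101 .0025 .05 180
```

```text
13.1333 [0.6121 0.0039 0.053 ] [179.91   0.27 179.99] [  18.6   23.8  -19.6    0.   -46.3 -108.6]
13.1833 at [0.612  0.0038 0.053 ] [179.9   0.3 180. ] j [  19.   24.  -20.   -0.  -46. -109.] F [ 0.5 -0.3  0.3] gw 0.0874
shift [-0.0019 -0.0013 -0.003 ] turn [-0.0016  0.0048  0.0002] yaw 540.0
```

Request:
{"api": "carry_out", "payload": {
  "plan": [
    [-0.002, -0.0015, -0.003, -0.001, 0.005, 0],
    [0, 0, 0, 0, 0, 0],
    [0, 0, 0, 0, 0, 0]
  ]
}}

```text
time_s: 13.43
tcp_pos: [0.6101, 0.0023, 0.0503]
eef_rot: [180.0, 0.0, -180.0]
contact_force: [0.7, 0.4, 0.1]
gripper_width: 0.0878
```

Request:
{"api": "carry_out", "payload": {
  "plan": [
    [0, 0, 0, 0, 0, 0],
    [0, 0, 0, 0, 0, 0],
    [0, 0, 0, 0, 0, 0],
    [0, 0, 0, 0, 0, 0],
    [0, 0, 0, 0, 0, 0],
    [0, 0, 0, 0, 0, 0],
    [0, 0, 0, 0, 0, 0],
    [0, 0, 0, 0, 0, 0],
    [0, 0, 0, 0, 0, 0],
    [0, 0, 0, 0, 0, 0],
    [0, 0, 0, 0, 0, 0]
  ],
  "fingers": 1,
  "force": 20
}}

```text
time_s: 14.35
tcp_pos: [0.6103, 0.0022, 0.0504]
eef_rot: [180.0, 0.0, 180.0]
contact_force: [-0.7, -0.2, -0.4]
gripper_width: 0.02
```

```bash
python3 shot.py w10; python3 go.py .437 .0 .13 180
```

```text
14.35 [0.6103 0.0022 0.0504] [1.7996e+02 2.0000e-02 1.7999e+02] [  18.5   23.9  -19.7   -0.   -46.3 -108.5]
14.4 at [0.6103 0.0022 0.0504] [180.   0. 180.] j [  19.   24.  -20.   -0.  -46. -108.] F [ 0.3 -0.2  0.2] gw 0.0157
shift [-0.1733 -0.0022  0.0796] turn [-0.0007  0.0003  0.0002] yaw 540.0
```

View pics/w10.png

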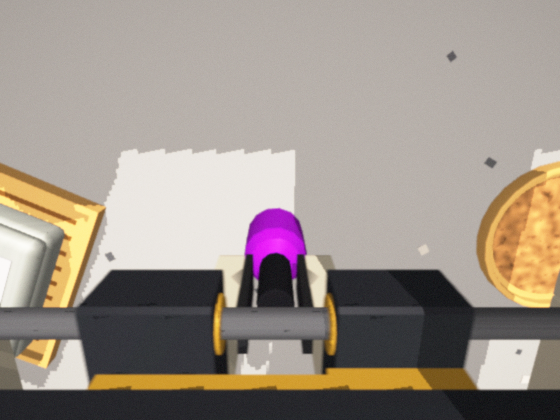

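Request:
{"api": "carry_out", "payload": {
  "plan": [
    [0, 0, 0, 0, 0, 0],
    [0, 0, 0.01, 0, 0, 0],
    [0, 0, 0.02, 0, 0, 0],
    [0, 0, 0.02, 0, 0, 0],
    [0, 0, 0.015, 0, 0, 0],
    [-0.015, 0, 0, 0, 0, 0],
    [-0.025, 0, 0, 0, 0, 0],
    [-0.03, 0, 0, 0, 0, 0],
    [-0.03, 0, 0, 0, 0, 0],
    [-0.03, 0, 0, 0, 0, 0],
    [-0.02, 0, 0, 0, 0, 0],
    [0, 0, 0, 0, 0, 0]
  ]
}}

```text
time_s: 15.4
tcp_pos: [0.4548, 0.0009, 0.1233]
eef_rot: [180.0, 0.1, 179.9]
contact_force: [-0.6, 0.1, -0.8]
gripper_width: 0.0153
```

```bash
python3 shot.py w11; python3 go.py .437 .0 .13 180
```

```text
15.4 [0.4548 0.0009 0.1233] [1.7996e+02 1.3000e-01 1.7992e+02] [  25.1    5.3  -34.5    0.   -50.1 -115.2]
15.45 at [0.4567 0.0012 0.1238] [180.    0.2 180. ] j [  25.    5.  -34.    0.  -50. -115.] F [-0.5  0.2  0.3] gw 0.0154
shift [-0.0197 -0.0012  0.0062] turn [-0.0008  0.0037  0.0007] yaw 540.0
```

View pics/w11.png

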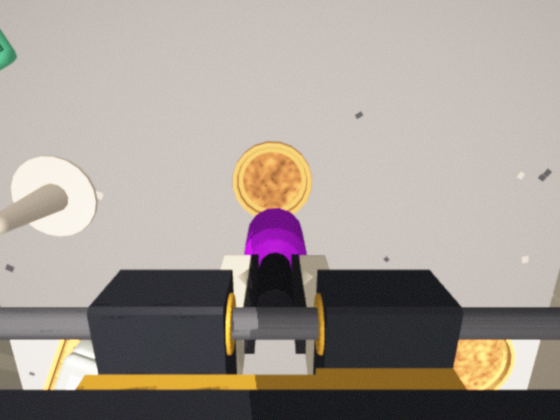

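Run:
```python
from meas import *
shapes('w11',bam,.011,roi=(215,120,330,235))
shapes('w11',lambda h:(h[...,2]>190)&(h[...,1]<60),.008,roi=(0,145,110,245))
im,h,c=load('w11'); print(onplane(c,[(235,180),(311,180)],.011),onplane(c,[(272,142.5)],.011))
```

```text
w11 px [233 142  79  74] rect 435.5 -1.2 wh 56.9 60.4 a 3.0 | circ 437.6 -1.2 d 61.8
w11 px [  0 145 110 100] rect 450.3 -174.3 wh 101.4 81.1 a 89.9 | circ 450.3 -174.3 d 129.8
[[ 0.43624101 -0.02932718  0.011     ]
 [ 0.43631893  0.02898477  0.011     ]] [[ 0.40769106 -0.0008267   0.011     ]]
```

Request:
{"api": "carry_out", "payload": {
  "plan": [
    [-0.008, -0.001, -0.005, 0, 0.002, 0],
    [-0.008, 0, -0.015, 0, 0.001, 0],
    [0, 0, -0.015, 0, 0, 0],
    [0, 0, -0.01, 0, 0, 0],
    [0, 0, 0, 0, 0, 0],
    [0, 0, 0, 0, 0, 0]
  ]
}}

```text
time_s: 15.95
tcp_pos: [0.4436, 0.0011, 0.0795]
eef_rot: [179.8, 0.4, 180.0]
contact_force: [0.8, -0.5, -0.5]
gripper_width: 0.0156
```

```bash
python3 go.py .438 -.0008 .0554 180
```

```text
15.95 at [0.4436 0.0011 0.0795] [179.8   0.4 180. ] j [  26.    8.  -39.    0.  -43. -116.] F [ 0.8 -0.5 -0.5] gw 0.0156
shift [-0.0056 -0.0019 -0.0241] turn [-0.0028  0.0067  0.0005] yaw 540.0
```

Request:
{"api": "carry_out", "payload": {
  "plan": [
    [-0.005, -0.002, -0.004, -0.002, 0.006, 0],
    [-0.001, 0, -0.006, 0, 0.001, 0],
    [0, 0, -0.004, 0, 0.001, 0],
    [0, 0, 0, 0, 0, 0],
    [0, 0, 0, 0, 0, 0]
  ]
}}

```text
time_s: 16.37
tcp_pos: [0.4387, -0.0008, 0.0653]
eef_rot: [179.9, -0.0, 179.9]
contact_force: [-0.0, 0.1, -0.5]
gripper_width: 0.0154
```

```bash
python3 go.py .438 -.0008 .0554 180
```

```text
16.3667 at [ 0.4387 -0.0008  0.0653] [179.9  -0.  179.9] j [  26.    9.  -40.   -0.  -41. -116.] F [-0.   0.1 -0.5] gw 0.0154
shift [-0.0007  0.     -0.0099] turn [-0.0009 -0.0008  0.0009] yaw 540.0
```

Request:
{"api": "carry_out", "payload": {
  "plan": [
    [-0.0005, 0, -0.004, -0.001, -0.001, 0],
    [0, 0, -0.003, 0, 0, 0],
    [0, 0, 0, 0, 0, 0],
    [0, 0, 0, 0, 0, 0]
  ]
}}

```text
time_s: 16.7
tcp_pos: [0.4386, -0.0007, 0.058]
eef_rot: [180.0, 0.1, 180.0]
contact_force: [0.3, -0.3, -0.8]
gripper_width: 0.0155
```

```bash
python3 shot.py w12;python3 go.py .438 -.0008 .0554 180
```

```text
16.7 [ 0.4386 -0.0007  0.058 ] [1.8000e+02 7.0000e-02 1.7995e+02] [  25.9    9.3  -40.9    0.   -39.7 -115.9]
16.75 at [ 0.4386 -0.0006  0.058 ] [1.8e+02 1.0e-01 1.8e+02] j [  26.    9.  -41.    0.  -40. -116.] F [-0.4 -0.4 -0.1] gw 0.0154
shift [-0.0006 -0.0002 -0.0026] turn [-0.0001  0.0012  0.0008] yaw 540.0
```

View pics/w12.png

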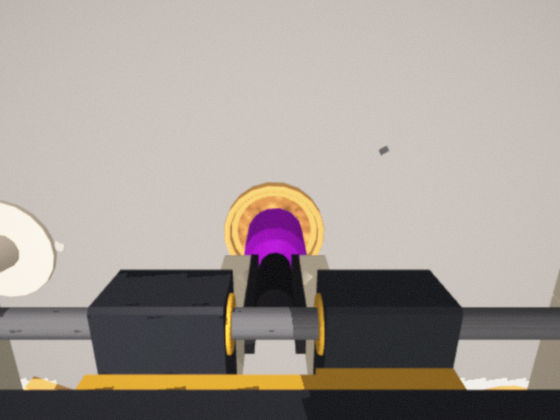

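The bottle is over the dish, both centred on column 275. Setting it down.

Request:
{"api": "carry_out", "payload": {
  "plan": [
    [0, 0, -0.0015, 0, 0, 0],
    [0, 0, 0, 0, 0, 0]
  ]
}}

```text
time_s: 16.92
tcp_pos: [0.4388, -0.0006, 0.0566]
eef_rot: [180.0, 0.1, 180.0]
contact_force: [-0.8, 0.6, -0.3]
gripper_width: 0.0158
```

Request:
{"api": "carry_out", "payload": {
  "plan": [
    [0, 0, -0.001, 0, 0, 0],
    [0, 0, 0, 0, 0, 0]
  ]
}}

```text
time_s: 17.08
tcp_pos: [0.4389, -0.0005, 0.0556]
eef_rot: [180.0, 0.1, 180.0]
contact_force: [-0.3, -0.0, -1.3]
gripper_width: 0.0159
```

Request:
{"api": "carry_out", "payload": {
  "plan": [
    [0, 0, -0.0007, 0, 0, 0]
  ]
}}

```text
time_s: 17.17
tcp_pos: [0.4393, -0.0004, 0.0552]
eef_rot: [180.0, 0.1, 180.0]
contact_force: [-2.7, -0.1, 14.8]
gripper_width: 0.0154
```

Contact. Releasing and rising.

Request:
{"api": "carry_out", "payload": {
  "plan": [
    [0, 0, 0, 0, 0, 0],
    [0, 0, 0, 0, 0, 0],
    [0, 0, 0, 0, 0, 0],
    [0, 0, 0, 0, 0, 0],
    [0, 0, 0, 0, 0, 0],
    [0, 0, 0, 0, 0, 0]
  ],
  "fingers": -1
}}

```text
time_s: 17.67
tcp_pos: [0.4397, -0.0003, 0.0554]
eef_rot: [180.0, 0.2, 180.0]
contact_force: [0.5, 0.6, -0.5]
gripper_width: 0.0498
```

Request:
{"api": "carry_out", "payload": {
  "plan": [
    [0, 0, 0.01, 0, 0, 0],
    [0, 0, 0.02, 0, 0, 0],
    [0, 0, 0.03, 0, 0, 0],
    [0, 0, 0.03, 0, 0, 0],
    [0, 0, 0.03, 0, 0, 0],
    [0.005, -0.01, 0.03, 0, 0, 0],
    [0.015, -0.02, 0.01, 0, 0, 0],
    [0.02, -0.03, 0, 0, 0, 0],
    [0.02, -0.03, 0, 0, 0, 0],
    [0.02, -0.03, 0, 0, 0, 0],
    [0.015, -0.03, 0, 0, 0, 0],
    [0, -0.01, 0, 0, 0, 0]
  ]
}}

```text
time_s: 18.67
tcp_pos: [0.5356, -0.1672, 0.2256]
eef_rot: [-179.9, 0.4, -179.6]
contact_force: [1.2, 0.2, -0.2]
gripper_width: 0.0877
```

Request:
{"api": "carry_out", "payload": {
  "plan": [
    [0, 0, 0, 0, 0, 0],
    [0, 0, 0, 0, 0, 0]
  ]
}}

```text
time_s: 18.83
tcp_pos: [0.5354, -0.17, 0.2242]
eef_rot: [-179.9, 0.3, -179.8]
contact_force: [-0.8, 0.1, -0.0]
gripper_width: 0.0881
```

```bash
python3 shot.py w13;python3 go.py .452 -.17 .15 180
```

```text
18.8333 [ 0.5354 -0.17    0.2242] [-179.93    0.26 -179.83] [  2.4   9.8 -14.3   0.1 -65.6 -92.3]
18.8833 at [ 0.5351 -0.1695  0.2242] [-179.9    0.3 -179.8] j [  2.  10. -14.   0. -66. -92.] F [ 0.4  0.3 -0.2] gw 0.088
shift [-0.0831 -0.0005 -0.0742] turn [ 0.0012  0.0044 -0.0035] yaw -180.0
```

View pics/w13.png

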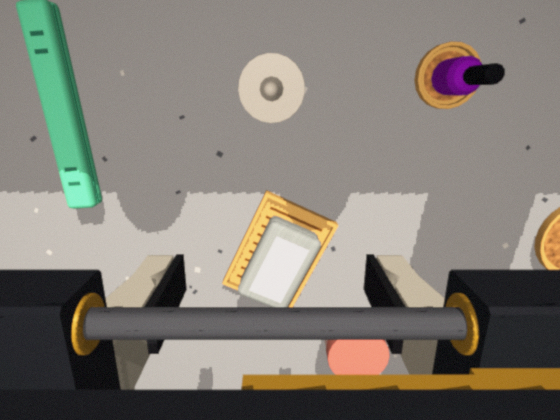

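The bottle stands upright inside its dish at (448,77). The cone, foot at (272,88) and tip at (271,88), is straight below the camera. The mid case is at (60,105).

Run:
```python
from meas import *
shapes('w13',green,.024,roi=(0,0,150,260))
shapes('w13',lambda h:(h[...,2]>185),.008,amin=200,roi=(225,45,320,130))
shapes('w13',lambda h:(h[...,2]>185),.004,amin=200,roi=(225,45,320,130))
im,h,c=load('w13'); print(onplane(c,[(271,88)],.072))
shapes('w13',bam,.011,roi=(400,30,500,115))
shapes('w13',lambda h:(h[...,0]>130)&(h[...,0]<160)&(h[...,1]>90),.022,roi=(400,30,500,115))
```

```text
w13 px [ 16   0  86 208] rect 472.4 -374.3 wh 193.0 37.3 a 4.0 | circ 472.8 -380.9 d 193.8
w13 px [238  53  68  70] rect 450.3 -174.1 wh 64.3 64.4 a 45.4 | circ 450.7 -173.6 d 65.9
w13 px [238  53  68  70] rect 450.3 -174.1 wh 65.0 65.1 a 45.4 | circ 450.7 -173.7 d 66.6
[[ 0.45001766 -0.17329823  0.072     ]]
w13 px [415  41  65  68] rect 438.2 -5.6 wh 60.9 59.5 a 2.8 | circ 438.6 -3.8 d 64.0
w13 px [432  56  68  39] rect 438.2 8.0 wh 33.3 62.7 a 0.2 | circ 439.3 8.0 d 62.7
```

Request:
{"api": "carry_out", "payload": {
  "plan": [
    [-0.02, -0.001, -0.01, 0, 0.002, 0],
    [-0.03, -0.001, -0.02, 0, 0.002, 0],
    [-0.025, -0.001, -0.025, 0, 0, 0],
    [0, 0, -0.025, 0, 0, 0],
    [0, 0, -0.02, 0, 0, 0],
    [0, 0, 0, 0, 0, 0],
    [0, 0, 0, 0, 0, 0]
  ]
}}

```text
time_s: 19.47
tcp_pos: [0.4545, -0.1659, 0.1235]
eef_rot: [-180.0, 0.3, -179.3]
contact_force: [0.6, 0.2, 0.5]
gripper_width: 0.0877
```

```bash
python3 go.py .4503 -.174 .022 180
```

```text
19.4667 at [ 0.4545 -0.1659  0.1235] [-180.     0.3 -179.3] j [  3.   8. -31.   0. -50. -93.] F [0.6 0.2 0.5] gw 0.0877
shift [-0.0042 -0.0081 -0.1015] turn [ 0.0005  0.0056 -0.0115] yaw -180.0
```

Request:
{"api": "carry_out", "payload": {
  "plan": [
    [-0.002, -0.004, 0, 0, 0.003, -0.005],
    [-0.002, -0.004, -0.01, 0, 0.003, -0.005],
    [0, 0, -0.015, 0, 0, 0],
    [0, 0, -0.015, 0, 0.001, 0],
    [0, 0, -0.01, 0, 0.001, 0],
    [0, 0, 0, 0, 0, 0],
    [0, 0, 0, 0, 0, 0]
  ]
}}

```text
time_s: 20.05
tcp_pos: [0.4561, -0.174, 0.0773]
eef_rot: [-179.9, 0.5, -179.8]
contact_force: [-0.1, 0.2, 0.8]
gripper_width: 0.0874
```

```bash
python3 go.py .4503 -.174 .022 180
```

```text
20.05 at [ 0.4561 -0.174   0.0773] [-179.9    0.5 -179.8] j [  2.  12. -34.   0. -44. -92.] F [-0.1  0.2  0.8] gw 0.0874
shift [-0.0058  0.     -0.0553] turn [ 0.0012  0.0091 -0.0034] yaw -180.0
```

Request:
{"api": "carry_out", "payload": {
  "plan": [
    [-0.004, 0, 0, 0.001, 0.006, -0.002],
    [-0.003, 0, -0.01, 0, 0.005, -0.001],
    [-0.001, 0, -0.014, 0, 0.002, 0],
    [-0.001, 0, -0.014, 0, 0.002, 0],
    [-0.001, 0, -0.01, 0, 0.001, 0],
    [0, 0, 0, 0, 0, 0],
    [0, 0, 0, 0, 0, 0]
  ]
}}

```text
time_s: 20.63
tcp_pos: [0.4482, -0.1746, 0.0306]
eef_rot: [-180.0, -0.0, 180.0]
contact_force: [-0.0, 0.3, 0.0]
gripper_width: 0.0876
```

```bash
python3 go.py .4503 -.174 .022 180; python3 shot.py w14
```

```text
20.6333 at [ 0.4482 -0.1746  0.0306] [-180.   -0.  180.] j [  2.  16. -37.   0. -37. -92.] F [-0.   0.3  0. ] gw 0.0876
shift [ 0.0021  0.0006 -0.0086] turn [ 0.0003 -0.0005  0.0006] yaw 540.0
20.6333 [ 0.4482 -0.1746  0.0306] [-1.7998e+02 -3.0000e-02  1.7997e+02] [  2.2  15.6 -37.3   0.  -37.1 -92.3]
```

View pics/w14.png

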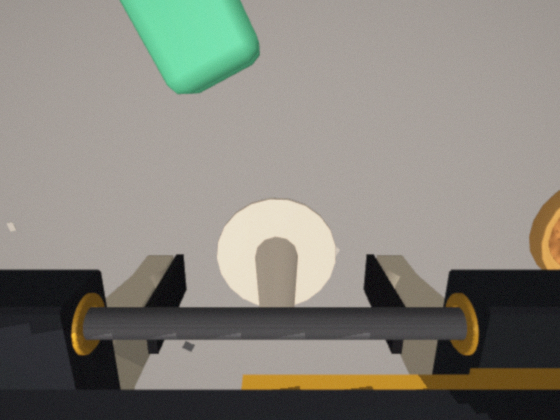

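The cone is centred between the jaws (col 276 against 275). I'll go down 8 mm, +2 mm in x, and grip.

Request:
{"api": "carry_out", "payload": {
  "plan": [
    [0.002, 0.0005, -0.003, 0, 0, 0],
    [0, 0, -0.004, 0, 0, 0],
    [0, 0, -0.001, 0, 0, 0],
    [0, 0, 0, 0, 0, 0]
  ]
}}

```text
time_s: 21.02
tcp_pos: [0.4521, -0.1741, 0.024]
eef_rot: [-180.0, 0.2, 180.0]
contact_force: [0.0, 0.2, 0.1]
gripper_width: 0.0875
```

Request:
{"api": "carry_out", "payload": {
  "plan": [
    [0, 0, 0, 0, 0, 0],
    [0, 0, 0, 0, 0, 0],
    [0, 0, 0, 0, 0, 0],
    [0, 0, 0, 0, 0, 0],
    [0, 0, 0, 0, 0, 0],
    [0, 0, 0, 0, 0, 0],
    [0, 0, 0, 0, 0, 0],
    [0, 0, 0, 0, 0, 0],
    [0, 0, 0, 0, 0, 0],
    [0, 0, 0, 0, 0, 0],
    [0, 0, 0, 0, 0, 0],
    [0, 0, 0, 0, 0, 0]
  ],
  "fingers": 1,
  "force": 25
}}

```text
time_s: 22.02
tcp_pos: [0.4525, -0.174, 0.0247]
eef_rot: [-180.0, 0.3, 180.0]
contact_force: [-0.1, -0.4, -0.5]
gripper_width: 0.0188
```

```bash
python3 go.py .4503 -.174 .022 180; python3 shot.py w15
```

```text
22.0167 at [ 0.4525 -0.174   0.0247] [-180.     0.3  180. ] j [  2.  16. -37.   0. -36. -92.] F [-0.1 -0.4 -0.5] gw 0.0188
shift [-0.0022  0.     -0.0027] turn [0.0003 0.0049 0.0003] yaw 540.0
22.0167 [ 0.4525 -0.174   0.0247] [-179.98    0.28  179.98] [  2.3  16.3 -37.4   0.  -36.  -92.3]
```

Request:
{"api": "carry_out", "payload": {
  "plan": [
    [0, 0, 0, 0, 0, 0],
    [0, 0, 0.006, 0, 0, 0],
    [0, 0, 0.01, 0, 0, 0],
    [0, 0, 0.015, 0, 0, 0],
    [0, 0, 0.02, 0, 0, 0],
    [0, 0, 0.025, 0, 0, 0],
    [0, 0, 0.025, 0, 0, 0],
    [0, 0, 0.02, 0, 0, 0],
    [0, 0, 0.01, 0, 0, 0],
    [0, 0, 0, 0, 0, 0]
  ]
}}

```text
time_s: 22.9
tcp_pos: [0.4476, -0.174, 0.1623]
eef_rot: [180.0, -0.2, 179.9]
contact_force: [-0.0, -1.5, -1.4]
gripper_width: 0.0187
```

```bash
python3 shot.py w16;python3 go.py .67 .172 .17 180
```

```text
22.9 [ 0.4476 -0.174   0.1623] [ 1.7999e+02 -1.6000e-01  1.7992e+02] [  2.3   5.3 -28.4  -0.  -56.4 -92.4]
22.95 at [ 0.4473 -0.1739  0.1613] [180.   -0.2 179.9] j [  2.   5. -28.  -0. -56. -92.] F [ 0.3  0.5 -1.8] gw 0.0187
shift [0.2227 0.3459 0.0087] turn [-0.0003 -0.0034  0.0016] yaw 540.0
```

View pics/w16.png

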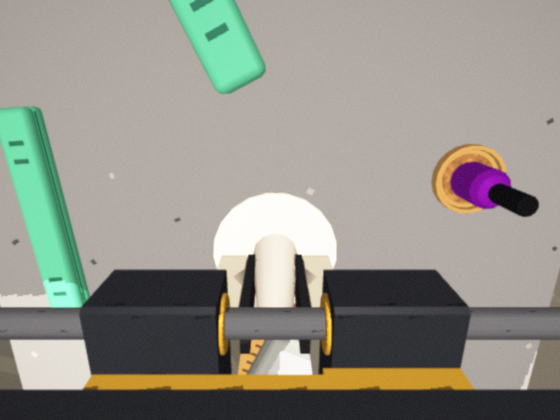

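The cone is held upright, with its foot a full disc at (275,250). Now over to the large dish.

Request:
{"api": "carry_out", "payload": {
  "plan": [
    [0.008, 0.014, 0.002, 0, 0, 0],
    [0.016, 0.028, 0.002, 0, 0, 0],
    [0.016, 0.028, 0.002, 0, 0, 0],
    [0.016, 0.028, 0, 0, 0, 0],
    [0.016, 0.028, 0, 0, 0, 0],
    [0.016, 0.028, 0, 0, 0, 0],
    [0.016, 0.028, 0, 0, 0, 0],
    [0.016, 0.028, 0, 0, 0, 0],
    [0.016, 0.028, 0, 0, 0, 0],
    [0.016, 0.028, 0, 0, 0, 0],
    [0.016, 0.025, 0, 0, 0, 0],
    [0.01, 0.014, 0, 0, 0, 0]
  ]
}}

```text
time_s: 23.95
tcp_pos: [0.6191, 0.1425, 0.1517]
eef_rot: [-179.8, -1.5, 179.4]
contact_force: [-0.1, -0.2, -0.3]
gripper_width: 0.019
```

Request:
{"api": "carry_out", "payload": {
  "plan": [
    [0.016, 0.02, 0, 0, 0, 0],
    [0.01, 0.01, 0, 0, 0, 0],
    [0, 0, 0, 0, 0, 0],
    [0, 0, 0, 0, 0, 0]
  ]
}}

```text
time_s: 24.28
tcp_pos: [0.6445, 0.1772, 0.1423]
eef_rot: [-179.5, -2.1, 179.5]
contact_force: [0.3, 0.0, -0.7]
gripper_width: 0.019
```

```bash
python3 shot.py w17;python3 go.py .613 .1723 .0297 180
```

```text
24.2833 [0.6445 0.1772 0.1423] [-179.52   -2.1   179.54] [  31.6   24.6   -4.3   -0.8  -63.2 -121.7]
24.3333 at [0.6442 0.1769 0.142 ] [-179.5   -2.1  179.5] j [  32.   25.   -4.   -1.  -63. -122.] F [ 0.1  0.2 -0.7] gw 0.0187
shift [-0.0312 -0.0046 -0.1123] turn [ 0.0084 -0.0371  0.008 ] yaw 540.0
```

View pics/w17.png

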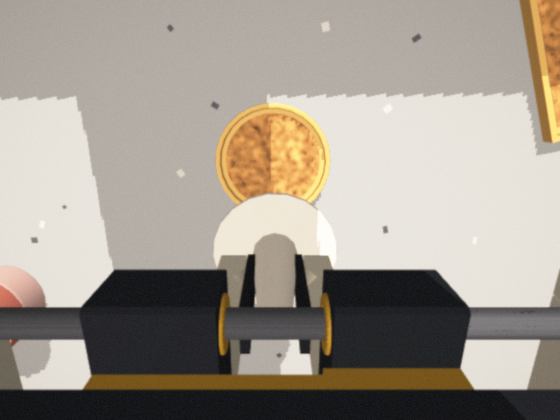

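Run:
```python
from meas import *
im,h,c=load('w17')
P=onplane(c,[(216,160),(330,160),(272,103.5)],.011)*1000
print(P.round(1))
pts=onplane(c,[(216,160),(330,160),(272,103.5),(222,135),(325,135)],.011)[:,:2]*1000
A=np.c_[2*pts,np.ones(5)]; s=np.linalg.lstsq(A,(pts**2).sum(1),rcond=None)[0]; print(s[:2],2*np.sqrt(s[2]+s[0]**2+s[1]**2))
```

```text
[[608.8 128.9  11. ]
 [609.4 221.3  11. ]
 [565.1 174.8  11. ]]
[611.29756275 175.24724929] 92.71382364661108
```

Request:
{"api": "carry_out", "payload": {
  "plan": [
    [-0.008, -0.001, -0.005, 0.003, -0.012, 0.003],
    [-0.01, -0.002, -0.015, 0.003, -0.012, 0.003],
    [-0.008, -0.001, -0.015, 0.002, -0.011, 0.002],
    [0, 0, -0.015, 0, 0, 0],
    [0, 0, 0, 0, 0, 0],
    [0, 0, 0, 0, 0, 0]
  ]
}}

```text
time_s: 24.83
tcp_pos: [0.6128, 0.1672, 0.0883]
eef_rot: [-179.9, -0.3, 179.8]
contact_force: [-0.7, -0.9, -0.9]
gripper_width: 0.0188
```

```bash
python3 shot.py w18;python3 go.py .613 .1723 .0297 180
```

```text
24.8333 [0.6128 0.1672 0.0883] [-179.88   -0.27  179.8 ] [ 3.28e+01  2.36e+01 -1.41e+01 -1.00e-01 -5.26e+01 -1.23e+02]
24.8833 at [0.6127 0.1672 0.0882] [-179.9   -0.3  179.8] j [  33.   24.  -14.   -0.  -53. -123.] F [-0.9 -0.1 -1.9] gw 0.019
shift [ 0.0003  0.0051 -0.0585] turn [ 0.0021 -0.0053  0.0038] yaw 540.0
```

View pics/w18.png

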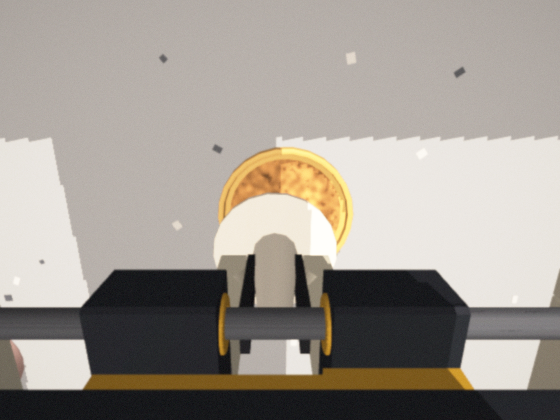

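Here the dish is at column 286 and the cone at 275, so the dish centre is near y=174 mm. The views give 172 to 175, against a margin of 10.

Request:
{"api": "carry_out", "payload": {
  "plan": [
    [0, 0.004, -0.005, 0.002, -0.005, 0.003],
    [0, 0.003, -0.012, 0, 0, 0],
    [-0.001, 0, -0.014, 0, 0.001, 0],
    [-0.001, 0, -0.01, 0, 0.001, 0],
    [0, 0, 0, 0, 0, 0],
    [0, 0, 0, 0, 0, 0]
  ]
}}

```text
time_s: 25.38
tcp_pos: [0.6133, 0.1759, 0.0471]
eef_rot: [179.8, 0.2, 179.9]
contact_force: [1.1, 0.2, -2.0]
gripper_width: 0.0188
```

```bash
python3 shot.py w19;python3 go.py .6135 .1738 .0297 180
```

```text
25.3833 [0.6133 0.1759 0.0471] [179.83   0.21 179.94] [  33.5   26.2  -16.4   -0.   -47.2 -123.5]
25.4333 at [0.6131 0.1758 0.047 ] [179.8   0.2 179.9] j [  33.   26.  -16.   -0.  -47. -124.] F [ 0.9 -0.  -2.2] gw 0.0185
shift [ 0.0004 -0.002  -0.0173] turn [-0.0029  0.0033  0.0011] yaw 540.0
```

View pics/w19.png

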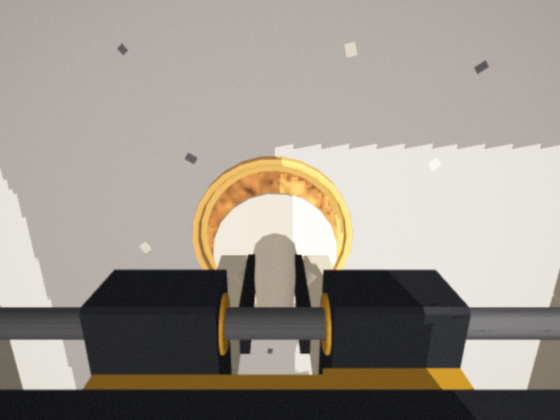

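Dish centre 272, cone 275; the computed −2 mm in y fits. Down 15 mm, then creep.

Request:
{"api": "carry_out", "payload": {
  "plan": [
    [0, -0.002, -0.004, -0.003, 0.003, 0.001],
    [0, 0, -0.005, 0, 0, 0],
    [0, 0, -0.003, 0, 0, 0],
    [0, 0, 0, 0, 0, 0],
    [0, 0, 0, 0, 0, 0]
  ]
}}

```text
time_s: 25.85
tcp_pos: [0.6143, 0.1742, 0.0352]
eef_rot: [180.0, 0.1, -180.0]
contact_force: [0.9, -0.1, -0.8]
gripper_width: 0.0188
```

```bash
python3 go.py .6135 .1738 .0297 180
```

```text
25.85 at [0.6143 0.1742 0.0352] [ 1.8e+02  1.0e-01 -1.8e+02] j [  33.   27.  -17.    0.  -46. -123.] F [ 0.9 -0.1 -0.8] gw 0.0188
shift [-0.0008 -0.0004 -0.0055] turn [-0.0006  0.0022 -0.0002] yaw -180.0
```

Request:
{"api": "carry_out", "payload": {
  "plan": [
    [-0.001, 0, -0.002, 0, 0.002, 0],
    [0, 0, -0.0015, 0, 0, 0],
    [0, 0, 0, 0, 0, 0]
  ]
}}

```text
time_s: 26.1
tcp_pos: [0.6135, 0.1743, 0.0319]
eef_rot: [179.9, 0.0, -180.0]
contact_force: [-0.3, 0.5, -2.6]
gripper_width: 0.0188
```

Request:
{"api": "carry_out", "payload": {
  "plan": [
    [0, 0, -0.001, 0, 0, 0],
    [0, 0, 0, 0, 0, 0]
  ]
}}

```text
time_s: 26.27
tcp_pos: [0.6136, 0.1743, 0.0309]
eef_rot: [179.9, 0.1, -180.0]
contact_force: [0.4, 0.3, -2.5]
gripper_width: 0.0189
```

Request:
{"api": "carry_out", "payload": {
  "plan": [
    [0, 0, -0.0007, 0, 0, 0]
  ]
}}

```text
time_s: 26.35
tcp_pos: [0.6137, 0.1743, 0.0304]
eef_rot: [179.9, 0.1, -180.0]
contact_force: [0.4, 0.1, -1.4]
gripper_width: 0.0186
```

Request:
{"api": "carry_out", "payload": {
  "plan": [
    [0, 0, -0.0007, 0, 0, 0]
  ]
}}

```text
time_s: 26.43
tcp_pos: [0.6137, 0.1744, 0.0297]
eef_rot: [179.9, 0.1, -180.0]
contact_force: [-2.9, -0.4, 3.0]
gripper_width: 0.0188
```

Request:
{"api": "carry_out", "payload": {
  "plan": [
    [0, 0, -0.0007, 0, 0, 0]
  ]
}}

```text
time_s: 26.52
tcp_pos: [0.6137, 0.1744, 0.0296]
eef_rot: [179.9, 0.1, -180.0]
contact_force: [-4.7, 0.2, 9.7]
gripper_width: 0.0188
```

Contact. Open and rise; fingertips stay above the rim.

Request:
{"api": "carry_out", "payload": {
  "plan": [
    [0, 0, 0, 0, 0, 0],
    [0, 0, 0, 0, 0, 0],
    [0, 0, 0, 0, 0, 0],
    [0, 0, 0, 0, 0, 0],
    [0, 0, 0, 0, 0, 0],
    [0, 0, 0, 0, 0, 0],
    [0, 0, 0, 0, 0, 0]
  ],
  "fingers": -1
}}

```text
time_s: 27.1
tcp_pos: [0.6149, 0.1749, 0.0307]
eef_rot: [179.9, 0.2, -179.9]
contact_force: [-0.0, -0.9, 0.4]
gripper_width: 0.06
```

Request:
{"api": "carry_out", "payload": {
  "plan": [
    [0, 0, 0.01, 0, 0, 0],
    [0, 0, 0.02, 0, 0, 0],
    [0, 0, 0.03, 0, 0, 0],
    [0, 0, 0.03, 0, 0, 0],
    [0, 0, 0.03, 0, 0, 0],
    [0, 0, 0.03, 0, 0, 0],
    [0, 0, 0.03, 0, 0, 0],
    [0, 0, 0.01, 0, 0, 0],
    [0, 0, 0, 0, 0, 0]
  ]
}}

```text
time_s: 27.85
tcp_pos: [0.6117, 0.1723, 0.2335]
eef_rot: [-180.0, 0.1, -180.0]
contact_force: [0.2, 0.1, -1.1]
gripper_width: 0.0879
```

```bash
python3 shot.py w20;python3 go.py .55 -.37 .22 184.5
```

```text
27.85 [0.6117 0.1723 0.2335] [-1.7998e+02  1.2000e-01 -1.7995e+02] [ 3.330e+01  1.660e+01 -4.200e+00  1.000e-01 -6.920e+01 -1.233e+02]
27.9 at [0.6117 0.1723 0.2329] [-1.8e+02  1.0e-01 -1.8e+02] j [  33.   17.   -4.    0.  -69. -123.] F [-0.1  0.1  0.7] gw 0.0877
shift [-0.0617 -0.5423 -0.0129] turn [0.0002 0.0021 0.0778] yaw 184.5
```

View pics/w20.png

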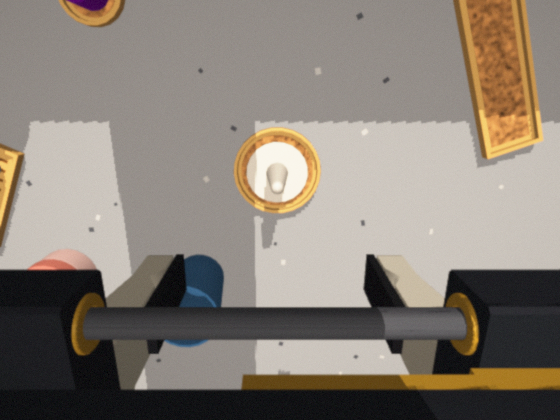

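The cone stands centred and upright inside the dish, foot at (277,171). Off to the mid-sized case.

Request:
{"api": "carry_out", "payload": {
  "plan": [
    [-0.002, -0.02, 0, 0, 0, 0.006],
    [-0.004, -0.035, 0, 0, 0, 0.006],
    [-0.004, -0.037, 0, 0, 0, 0.006],
    [-0.004, -0.037, 0, 0, 0, 0.006],
    [-0.004, -0.037, 0, 0, 0, 0.006],
    [-0.004, -0.037, 0, 0, 0, 0.006],
    [-0.004, -0.037, 0, 0, 0, 0.006],
    [-0.004, -0.037, 0, 0, 0, 0.006],
    [-0.004, -0.037, 0, 0, 0, 0.006],
    [-0.004, -0.037, 0, 0, 0, 0.006],
    [-0.004, -0.037, 0, 0, 0, 0.006],
    [-0.004, -0.037, 0, 0, 0, 0.006]
  ]
}}

```text
time_s: 28.9
tcp_pos: [0.5526, -0.2628, 0.2144]
eef_rot: [179.9, -1.2, -175.0]
contact_force: [0.9, 0.6, -0.1]
gripper_width: 0.0875
```

Request:
{"api": "carry_out", "payload": {
  "plan": [
    [-0.002, -0.037, 0, 0, 0, 0.004],
    [0, -0.035, 0, 0, 0, 0],
    [0, -0.028, 0, 0, 0, 0],
    [0, -0.01, 0, 0, 0, 0],
    [0, 0, 0, 0, 0, 0],
    [0, 0, 0, 0, 0, 0]
  ]
}}

```text
time_s: 29.4
tcp_pos: [0.5423, -0.3835, 0.2022]
eef_rot: [179.4, -2.1, -175.3]
contact_force: [-0.1, 0.4, -0.0]
gripper_width: 0.0878
```

```bash
python3 shot.py w21;python3 go.py .473 -.374 .05 184
```

```text
29.4 [ 0.5423 -0.3835  0.2022] [ 179.44   -2.13 -175.28] [-18.3  21.6  -1.1   0.3 -69.4 -67.1]
29.45 at [ 0.5422 -0.383   0.202 ] [ 179.4   -2.1 -175.3] j [-18.  22.  -1.   0. -69. -67.] F [-0.9  0.9 -0.4] gw 0.0876
shift [-0.0692  0.009  -0.152 ] turn [-0.0073 -0.0382 -0.0128] yaw 544.0
```

View pics/w21.png

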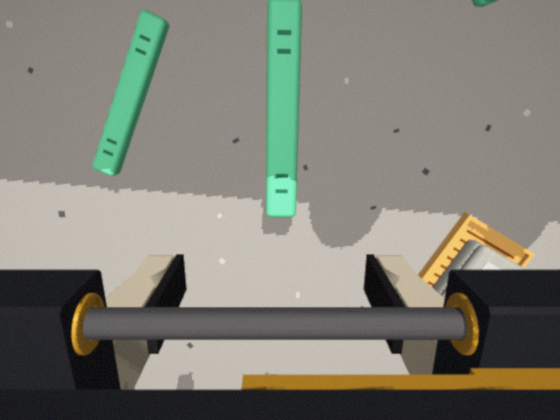

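The small case is at (131,95) and the mid case at (284,108). The mid one's top edge is cut off, so I'll level the tool and look again.

Request:
{"api": "carry_out", "payload": {
  "plan": [
    [-0.006, 0.004, 0.012, -0.003, -0.013, -0.005],
    [-0.006, 0.004, 0.012, -0.003, -0.013, -0.004],
    [-0.004, 0, 0.006, -0.001, -0.012, -0.004],
    [0, 0, 0, 0, 0, 0],
    [0, 0, 0, 0, 0, 0]
  ]
}}

```text
time_s: 29.87
tcp_pos: [0.5257, -0.3689, 0.2323]
eef_rot: [179.9, 0.0, -175.7]
contact_force: [0.2, 0.2, -0.3]
gripper_width: 0.0877
```

```bash
python3 shot.py w22;python3 go.py .473 -.374 .05 184
python3 - <<'E'
from meas import *
shapes('w22',green,.024,roi=(50,0,350,270));shapes('w21',green,.024,roi=(50,0,350,270))
E
```

```text
29.8667 [ 0.5257 -0.3689  0.2323] [ 1.7990e+02  4.0000e-02 -1.7573e+02] [-17.7  17.3  -3.2  -0.1 -69.5 -68. ]
29.9167 at [ 0.5259 -0.369   0.2325] [ 1.799e+02  1.000e-01 -1.757e+02] j [-18.  17.  -3.  -0. -69. -68.] F [-0.2  0.3  0.9] gw 0.088
shift [-0.0529 -0.005  -0.1825] turn [-0.0015  0.0009 -0.0047] yaw 544.0
w22 px [251  14  32 201] rect 472.5 -380.4 wh 192.1 29.2 a 4.0 | circ 472.6 -381.3 d 193.2
w22 px [ 94  27  67 151] rect 468.7 -519.1 wh 25.6 148.5 a 70.5 | circ 468.1 -520.2 d 149.1
w21 px [266   0  36 217] rect 473.6 -380.5 wh 189.9 29.0 a 4.0 | circ 473.5 -379.5 d 191.5
w21 px [ 93  10  76 166] rect 469.0 -519.1 wh 25.5 148.2 a 70.5 | circ 468.5 -520.7 d 148.7
```

View pics/w22.png

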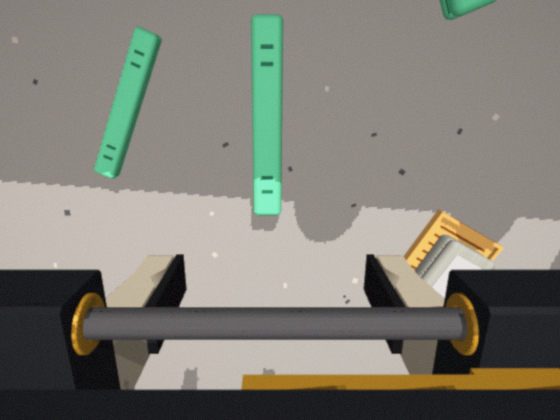

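Enlarging confirms it: the mid-sized case (267,113) measures 192 x 29 mm against the nominal 196 x 30; the small one is 148 mm. Its centre is (473,−380) mm, yaw 4°.

Request:
{"api": "carry_out", "payload": {
  "plan": [
    [-0.015, -0.003, -0.015, 0, 0, -0.002],
    [-0.02, -0.004, -0.025, 0, 0.001, -0.002],
    [-0.016, -0.003, -0.03, 0, 0.001, 0],
    [-0.001, 0, -0.03, 0, 0.001, 0],
    [-0.001, 0, -0.025, 0, 0.001, 0],
    [-0.001, 0, -0.015, 0, 0.001, 0],
    [0, 0, 0, 0, 0, 0],
    [0, 0, 0, 0, 0, 0]
  ]
}}

```text
time_s: 30.58
tcp_pos: [0.4712, -0.3779, 0.0887]
eef_rot: [-180.0, 0.0, -175.7]
contact_force: [0.5, 0.4, 0.2]
gripper_width: 0.0875
```

```bash
python3 shot.py w23; python3 go.py .473 -.3804 .010 184
```

```text
30.5833 [ 0.4712 -0.3779  0.0887] [-1.7995e+02  1.0000e-02 -1.7575e+02] [-20.2  20.9 -18.6   0.  -50.6 -65.6]
30.6333 at [ 0.4713 -0.3778  0.0888] [-180.     0.  -175.8] j [-20.  21. -19.   0. -51. -66.] F [ 0.2  0.5 -0.4] gw 0.0879
shift [ 0.0017 -0.0026 -0.0788] turn [ 0.0006  0.0004 -0.0043] yaw 544.0
```

View pics/w23.png

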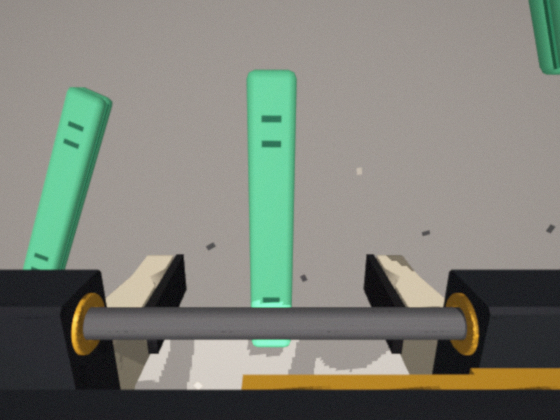

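Request:
{"api": "carry_out", "payload": {
  "plan": [
    [0, -0.0025, -0.01, 0, 0, -0.004],
    [-0.001, 0, -0.018, 0, 0.002, 0],
    [-0.001, 0, -0.018, 0, 0.002, 0],
    [-0.001, 0, -0.012, 0, 0.002, 0],
    [0, 0, 0, 0, 0, 0],
    [0, 0, 0, 0, 0, 0]
  ]
}}

```text
time_s: 31.13
tcp_pos: [0.4747, -0.3832, 0.0344]
eef_rot: [-179.6, 0.3, -175.9]
contact_force: [0.7, 0.2, -0.2]
gripper_width: 0.0878
```

```bash
python3 go.py .473 -.3804 .010 184
```

```text
31.1333 at [ 0.4747 -0.3832  0.0344] [-179.6    0.3 -175.9] j [-20.  25. -21.   0. -44. -66.] F [ 0.7  0.2 -0.2] gw 0.0878
shift [-0.0017  0.0028 -0.0244] turn [ 0.0066  0.0065 -0.0015] yaw 544.0
```

Request:
{"api": "carry_out", "payload": {
  "plan": [
    [-0.001, 0.002, -0.004, 0.006, 0.006, -0.001],
    [-0.001, 0.001, -0.008, 0, 0.001, 0],
    [0, 0, -0.006, 0, 0.001, 0],
    [0, 0, -0.003, 0, 0, 0],
    [0, 0, 0, 0, 0, 0]
  ]
}}

```text
time_s: 31.55
tcp_pos: [0.4753, -0.381, 0.0151]
eef_rot: [-179.8, 0.2, -175.9]
contact_force: [0.2, 0.1, -0.1]
gripper_width: 0.0873
```

```bash
python3 go.py .473 -.3804 .010 184
```

```text
31.55 at [ 0.4753 -0.381   0.0151] [-179.8    0.2 -175.9] j [-20.  26. -22.   0. -42. -66.] F [ 0.2  0.1 -0.1] gw 0.0873
shift [-0.0023  0.0006 -0.0051] turn [ 0.0026  0.0037 -0.0009] yaw 544.0
```

Request:
{"api": "carry_out", "payload": {
  "plan": [
    [-0.002, 0.0005, -0.003, 0.003, 0.004, -0.001],
    [0, 0, -0.002, 0, 0, 0],
    [0, 0, 0, 0, 0, 0]
  ]
}}

```text
time_s: 31.8
tcp_pos: [0.4733, -0.3805, 0.0098]
eef_rot: [180.0, -0.0, -176.0]
contact_force: [-0.6, 0.0, -0.1]
gripper_width: 0.0876
```

Request:
{"api": "carry_out", "payload": {
  "plan": [
    [0, 0, 0, 0, 0, 0],
    [0, 0, 0, 0, 0, 0],
    [0, 0, 0, 0, 0, 0],
    [0, 0, 0, 0, 0, 0],
    [0, 0, 0, 0, 0, 0],
    [0, 0, 0, 0, 0, 0],
    [0, 0, 0, 0, 0, 0],
    [0, 0, 0, 0, 0, 0],
    [0, 0, 0, 0, 0, 0],
    [0, 0, 0, 0, 0, 0],
    [0, 0, 0, 0, 0, 0]
  ],
  "fingers": 1,
  "force": 25
}}

```text
time_s: 32.72
tcp_pos: [0.4737, -0.3808, 0.0106]
eef_rot: [-180.0, 0.0, -176.0]
contact_force: [-0.1, 0.2, 0.4]
gripper_width: 0.0299
```

```bash
python3 go.py .473 -.3804 .010 184;  python3 - <<'E'
from meas import *
shapes('w20',bam,.011,roi=(430,0,560,170))
E
```

```text
32.7167 at [ 0.4737 -0.3808  0.0106] [-180.    0. -176.] j [-20.  27. -22.  -0. -41. -66.] F [-0.1  0.2  0.4] gw 0.0299
shift [-0.0007  0.0004 -0.0006] turn [-0.      0.0006 -0.    ] yaw 544.0
w20 px [453   0  90 159] rect 512.6 395.1 wh 160.5 63.1 a 19.9 | circ 512.4 394.5 d 171.4
```

Request:
{"api": "carry_out", "payload": {
  "plan": [
    [0, 0, 0.008, 0, 0, 0],
    [0, 0, 0.015, 0, 0, 0],
    [0, 0, 0.025, 0, 0, 0],
    [0, 0, 0.03, 0, 0, 0],
    [0, 0, 0.03, 0, 0, 0],
    [0, 0, 0.03, 0, 0, 0],
    [0, 0, 0.03, 0, 0, 0],
    [0, 0, 0.02, 0, 0, 0],
    [0, 0, 0, 0, 0, 0]
  ]
}}

```text
time_s: 33.47
tcp_pos: [0.4689, -0.3792, 0.2092]
eef_rot: [179.9, -0.3, -176.0]
contact_force: [0.2, -0.6, -0.6]
gripper_width: 0.03
```

Request:
{"api": "carry_out", "payload": {
  "plan": [
    [0.003, 0.015, 0.001, 0, -0.001, 0.014],
    [0.005, 0.03, 0.001, 0, -0.002, 0.014],
    [0.005, 0.034, 0.001, 0, -0.002, 0.014],
    [0.005, 0.034, 0.001, 0, -0.002, 0.014],
    [0.005, 0.034, 0.001, 0, -0.002, 0.014],
    [0.005, 0.034, 0.001, 0, -0.002, 0.014],
    [0.005, 0.034, 0.001, 0, -0.002, 0.014],
    [0.005, 0.034, 0.001, 0, -0.002, 0.014],
    [0.005, 0.034, 0.001, 0, -0.002, 0.014],
    [0.005, 0.034, 0.001, 0, -0.002, 0.014],
    [0.005, 0.034, 0.001, 0, -0.002, 0.014],
    [0.005, 0.034, 0.001, 0, -0.002, 0.014]
  ]
}}

```text
time_s: 34.47
tcp_pos: [0.522, 0.0168, 0.2253]
eef_rot: [-179.9, 1.3, -166.6]
contact_force: [1.9, -0.3, -0.1]
gripper_width: 0.03
```

```bash
python3 go.py .56 .28 .21 200
```

```text
34.4667 at [0.522  0.0168 0.2253] [-179.9    1.3 -166.6] j [  24.    5.  -20.    0.  -64. -100.] F [ 1.9 -0.3 -0.1] gw 0.03
shift [ 0.038   0.2632 -0.0153] turn [-0.0044  0.0219  0.1149] yaw 560.0
```

Request:
{"api": "carry_out", "payload": {
  "plan": [
    [0.005, 0.033, 0, 0, 0.004, 0.014],
    [0.005, 0.033, 0, -0.001, 0.004, 0.014],
    [0.005, 0.033, 0, -0.001, 0.003, 0.014],
    [0.005, 0.033, 0, -0.001, 0.002, 0.014],
    [0.005, 0.033, 0, -0.001, 0, 0.014],
    [0.005, 0.033, 0, 0, 0, 0.014],
    [0.004, 0.028, 0, 0, 0, 0.014],
    [0.002, 0.012, 0, 0, 0, 0.008],
    [0, 0, 0, 0, 0, 0],
    [0, 0, 0, 0, 0, 0]
  ]
}}

```text
time_s: 35.3
tcp_pos: [0.5541, 0.2728, 0.2248]
eef_rot: [-179.9, 0.4, -159.8]
contact_force: [-0.1, 0.6, -0.7]
gripper_width: 0.0294
```

```bash
python3 shot.py w24; python3 go.py .483 .388 .21 200
```

```text
35.3 [0.5541 0.2728 0.2248] [-179.89    0.35 -159.75] [  44.5   15.    -7.5    0.3  -67.2 -114.3]
35.35 at [0.554  0.2724 0.2248] [-179.9    0.3 -159.8] j [  44.   15.   -8.    0.  -67. -114.] F [ 1.2  0.  -0.3] gw 0.0297
shift [-0.071   0.1156 -0.0148] turn [-0.0003  0.0063 -0.0038] yaw -160.0
```

View pics/w24.png

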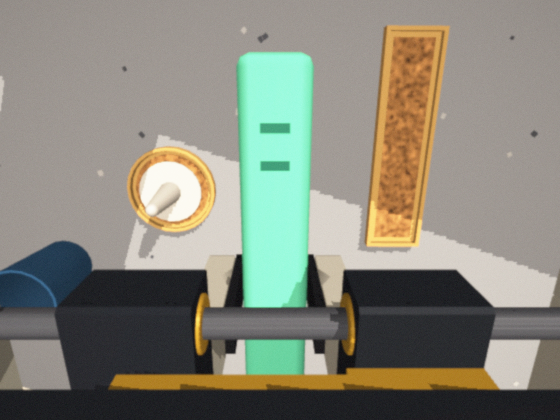

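The trough is fully visible (366–448, 26–247), and the case is straight in the jaws with its far end at row 53.

Run:
```python
from meas import *
shapes('w24',bam,.011,roi=(340,10,470,262))
im,h,c=load('w24'); s=pickle.load(open('pics/w24.pkl','rb'))
P=onplane(c,[(240,62),(312,62),(276,53),(246,250),(309,250)],s['tcp_pos'][2]+.0134)
print(((P-s['tcp_pos'])@Ro.from_euler('xyz',s['eef_rot'],degrees=True).as_matrix()*1000).round(1))
```

```text
w24 px [365  25  85 222] rect 482.0 385.2 wh 223.7 60.8 a 20.0 | circ 481.7 385.8 d 229.6
[[ 94.2 -12.6 -14. ]
 [ 94.1  14.1 -14. ]
 [ 97.2   0.8 -14. ]
 [ 17.9 -12.3 -13.5]
 [ 17.9  15.2 -13.5]]
```

Request:
{"api": "carry_out", "payload": {
  "plan": [
    [-0.01, 0.015, 0, 0, 0.003, -0.002],
    [-0.02, 0.032, -0.005, 0, 0.002, -0.002],
    [-0.02, 0.032, -0.015, 0, 0, 0],
    [-0.015, 0.022, -0.025, 0, 0, 0],
    [-0.003, 0.006, -0.025, 0, 0.001, 0],
    [-0.001, 0, -0.02, 0, 0.001, 0],
    [0, 0, 0, 0, 0, 0],
    [0, 0, 0, 0, 0, 0]
  ]
}}

```text
time_s: 36.02
tcp_pos: [0.4837, 0.3727, 0.1361]
eef_rot: [179.9, 0.2, -160.7]
contact_force: [-0.5, 0.8, 0.8]
gripper_width: 0.0294
```

```bash
python3 shot.py w25; python3 go.py .482 .387 .0156 200
```

```text
36.0167 [0.4837 0.3727 0.1361] [ 179.88    0.2  -160.74] [  55.9   18.5  -14.9    0.   -56.4 -126.7]
36.0667 at [0.4836 0.3725 0.1361] [ 179.9    0.2 -160.8] j [  56.   19.  -15.    0.  -56. -127.] F [-1.  -0.9 -1.1] gw 0.0296
shift [-0.0016  0.0145 -0.1205] turn [-0.0032  0.0022  0.0135] yaw 560.0
```

View pics/w25.png

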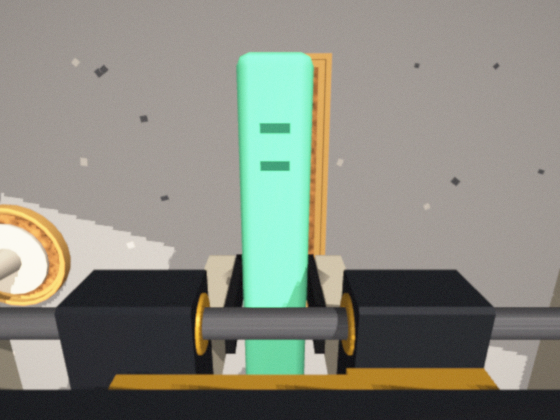

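Run:
```python
from meas import *
im,h,c=load('w25')
P=onplane(c,[(331,60),(325.5,240),(320,54)],.011)[:,:2]*1000
a=np.radians(200);ex=np.array([np.cos(a),np.sin(a)]);ey=np.array([np.sin(a),-np.cos(a)])
print(P, P@ex,P@ey)
x=P[2]@ex-112; y=(P[0]@ey+P[1]@ey)/2-29
print('centre',x*ex+y*ey); m=np.diff(P[:2],axis=0)[0]; print(np.degrees(np.arctan2(-m[1],-m[0])))
```

```text
[[371.17476674 377.12395878]
 [504.27685246 425.98297216]
 [370.06220657 368.1063384 ]] [-477.77417976 -619.55999429 -473.64450737] [227.43135427 227.82021416 219.33808093]
centre [482.39180279 386.94940207]
-159.84286175138408
```

Request:
{"api": "carry_out", "payload": {
  "plan": [
    [-0.001, 0.006, 0, -0.002, 0.001, 0.007],
    [-0.001, 0.008, -0.005, -0.001, 0.001, 0.006],
    [0, 0, -0.015, 0, 0.001, 0],
    [-0.001, 0, -0.02, 0, 0.001, 0],
    [-0.001, 0, -0.02, 0, 0.001, 0],
    [0, 0, -0.014, 0, 0, 0],
    [0, 0, 0, 0, 0, 0],
    [0, 0, 0, 0, 0, 0]
  ]
}}

```text
time_s: 36.73
tcp_pos: [0.4865, 0.392, 0.0701]
eef_rot: [179.4, 0.8, -160.1]
contact_force: [-0.1, -0.4, 0.1]
gripper_width: 0.0299
```

```bash
python3 go.py .4824 .387 .0156 200
```

```text
36.7333 at [0.4865 0.392  0.0701] [ 179.4    0.8 -160.1] j [  57.   23.  -18.   -0.  -48. -127.] F [-0.1 -0.4  0.1] gw 0.0299
shift [-0.0041 -0.005  -0.0545] turn [-0.0139  0.0091  0.0018] yaw 560.0
```

Request:
{"api": "carry_out", "payload": {
  "plan": [
    [-0.002, -0.003, -0.003, -0.007, 0.005, 0.001],
    [-0.002, -0.002, -0.008, -0.007, 0.004, 0.001],
    [0, -0.001, -0.01, -0.001, 0.001, 0],
    [0, 0, -0.007, -0.001, 0.001, 0],
    [0, 0, 0, 0, 0, 0],
    [0, 0, 0, 0, 0, 0]
  ]
}}

```text
time_s: 37.23
tcp_pos: [0.4841, 0.3878, 0.0437]
eef_rot: [180.0, 0.1, -160.0]
contact_force: [0.5, -0.7, -0.1]
gripper_width: 0.0298
```

```bash
python3 shot.py w26; python3 go.py .4824 .387 .0156 200
```

```text
37.2333 [0.4841 0.3878 0.0437] [ 1.7995e+02  8.0000e-02 -1.5996e+02] [  56.7   25.1  -18.8    0.   -46.  -126.7]
37.2833 at [0.484  0.3877 0.0436] [ 1.8e+02  1.0e-01 -1.6e+02] j [  57.   25.  -19.    0.  -46. -127.] F [ 0.1 -0.1 -0. ] gw 0.0301
shift [-0.0016 -0.0007 -0.028 ] turn [-0.0011  0.0008 -0.0007] yaw -160.0
```

View pics/w26.png

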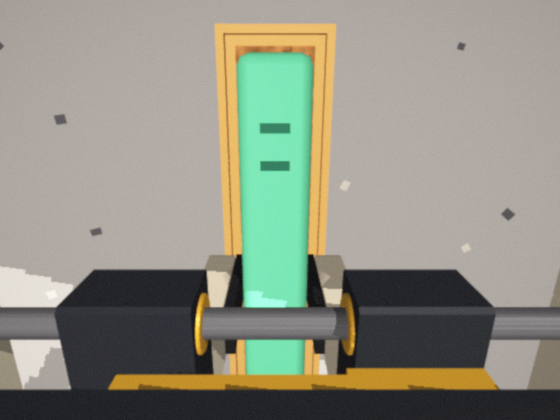

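The case is centred in the trough's width (276 against 276). Lowering.

Request:
{"api": "carry_out", "payload": {
  "plan": [
    [-0.001, 0, -0.005, -0.001, 0.001, 0],
    [-0.001, -0.001, -0.007, 0, 0.001, 0],
    [0, 0, -0.005, 0, 0.001, 0],
    [0, 0, -0.003, 0, 0, 0],
    [0, 0, 0, 0, 0, 0],
    [0, 0, 0, 0, 0, 0]
  ]
}}

```text
time_s: 37.78
tcp_pos: [0.4819, 0.3868, 0.0218]
eef_rot: [179.9, -0.1, -160.0]
contact_force: [1.0, -0.5, -0.8]
gripper_width: 0.0298
```

```bash
python3 go.py .4824 .387 .0156 200
```

```text
37.7833 at [0.4819 0.3868 0.0218] [ 1.799e+02 -1.000e-01 -1.600e+02] j [  57.   27.  -20.   -0.  -44. -127.] F [ 1.  -0.5 -0.8] gw 0.0298
shift [ 0.0005  0.0002 -0.0062] turn [-0.0006 -0.002  -0.0007] yaw -160.0
```

Request:
{"api": "carry_out", "payload": {
  "plan": [
    [0, 0, -0.0025, -0.0005, -0.002, 0],
    [0, 0, -0.0015, 0, 0, 0],
    [0, 0, 0, 0, 0, 0],
    [0, 0, 0, 0, 0, 0]
  ]
}}

```text
time_s: 38.12
tcp_pos: [0.4821, 0.387, 0.0177]
eef_rot: [180.0, 0.0, -159.9]
contact_force: [0.8, 0.1, -1.0]
gripper_width: 0.0296
```

Request:
{"api": "carry_out", "payload": {
  "plan": [
    [0, 0, -0.001, 0, 0, 0],
    [0, 0, 0, 0, 0, 0]
  ]
}}

```text
time_s: 38.28
tcp_pos: [0.4822, 0.3872, 0.0169]
eef_rot: [180.0, 0.1, -159.9]
contact_force: [-0.7, 0.1, -0.9]
gripper_width: 0.0297
```

Request:
{"api": "carry_out", "payload": {
  "plan": [
    [0, 0, -0.0007, 0, 0, 0]
  ]
}}

```text
time_s: 38.37
tcp_pos: [0.4823, 0.3873, 0.0164]
eef_rot: [180.0, 0.1, -159.9]
contact_force: [0.6, -0.0, -0.2]
gripper_width: 0.0298
```

Request:
{"api": "carry_out", "payload": {
  "plan": [
    [0, 0, -0.0007, 0, 0, 0]
  ]
}}

```text
time_s: 38.45
tcp_pos: [0.4824, 0.3874, 0.0157]
eef_rot: [180.0, 0.1, -159.9]
contact_force: [-0.1, -0.8, -0.4]
gripper_width: 0.03
```

Request:
{"api": "carry_out", "payload": {
  "plan": [
    [0, 0, -0.0007, 0, 0, 0]
  ]
}}

```text
time_s: 38.53
tcp_pos: [0.4824, 0.3874, 0.0155]
eef_rot: [180.0, 0.1, -159.9]
contact_force: [-4.6, -2.3, 12.0]
gripper_width: 0.0297
```

Contact. Release and rise.

Request:
{"api": "carry_out", "payload": {
  "plan": [
    [0, 0, 0, 0, 0, 0],
    [0, 0, 0, 0, 0, 0],
    [0, 0, 0, 0, 0, 0],
    [0, 0, 0, 0, 0, 0],
    [0, 0, 0, 0, 0, 0],
    [0, 0, 0, 0, 0, 0],
    [0, 0, 0, 0, 0, 0]
  ],
  "fingers": -1
}}

```text
time_s: 39.12
tcp_pos: [0.4828, 0.3877, 0.0159]
eef_rot: [179.9, 0.2, -159.9]
contact_force: [-1.4, -0.4, 0.7]
gripper_width: 0.071
```

Request:
{"api": "carry_out", "payload": {
  "plan": [
    [0, 0, 0.01, 0, 0, 0],
    [0, 0, 0.02, 0, 0, 0],
    [0, 0, 0.03, 0, 0, 0],
    [0, 0, 0.03, 0, 0, 0],
    [0, 0, 0.03, 0, 0, 0],
    [0, 0, 0.03, 0, 0, 0],
    [0.02, 0, 0.03, 0, 0, 0],
    [0.025, 0, 0.01, 0, 0, 0],
    [0.02, 0, 0, 0, 0, 0],
    [0, 0, 0, 0, 0, 0],
    [0, 0, 0, 0, 0, 0]
  ]
}}

```text
time_s: 40.03
tcp_pos: [0.548, 0.3842, 0.2247]
eef_rot: [180.0, 0.4, -159.8]
contact_force: [-0.1, 0.1, 0.5]
gripper_width: 0.0875
```

```bash
python3 shot.py w27
python3 - <<'E'
from plant import r
import cv2
for n in ("scene","side"):
    im=cv2.cvtColor(r.capture(n),cv2.COLOR_RGB2BGR); cv2.imwrite(f"pics/{n}9.png",im)
    im=im[140:320,80:480] if n=='scene' else im[145:350,150:420]
    k=2 if n=='scene' else 2.8
    cv2.imwrite(f"pics/{n}9z.png",cv2.resize(im,None,fx=k,fy=k,interpolation=cv2.INTER_CUBIC))
E
```

```text
40.0333 [0.548  0.3842 0.2247] [ 179.97    0.36 -159.83] [  51.8   19.9   -0.7    0.2  -69.2 -121.7]
```

View pics/w27.png

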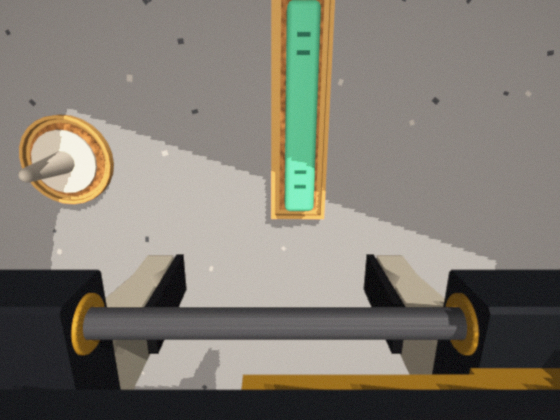

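View pics/scene9z.png

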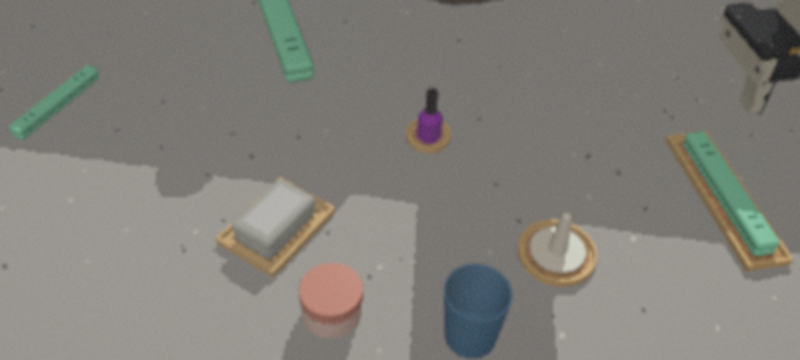

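View pics/side9z.png

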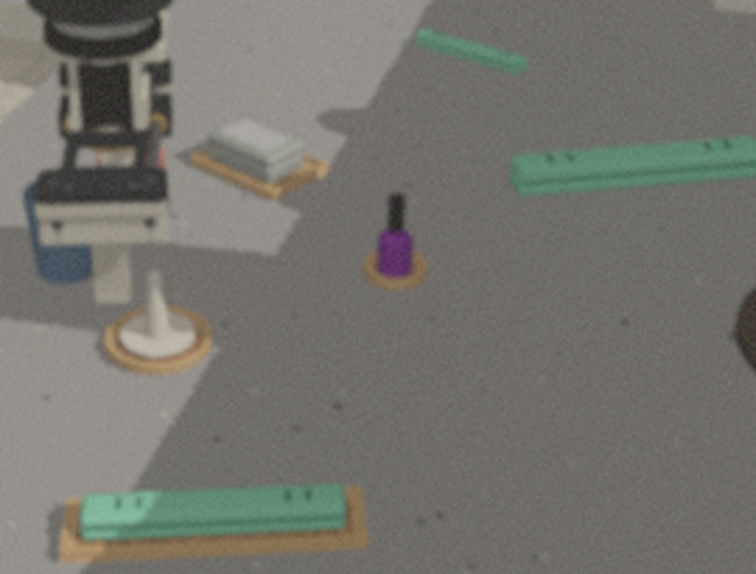

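All four are in their holders, and the tumbler and jar have not moved. The arm is clear and touching nothing, so I'm handing in.

```bash
python3 -c "
from plant import r
print(r.close_job(), r.get_state()['time_s'])"
```

```text
the job is handed in; nothing more can be done
the job is handed in; nothing more can be done
```

I put all four things in their holders, in the order listed: soap tin, nail polish bottle, ring cone, then the middle-sized toothbrush case. I lowered each one until the arm felt contact and only then let go. The job was handed in at about 40 s of the 106 s allowed.

**Which case:** the one I moved measured about 192 x 29 mm, against the 196 x 30 mm given. The look-alikes measured about 149 mm and 300 mm and were left alone.

**Last checks:** the final scene and side pictures show all four inside their rims, with the bottle and cone upright. The tumbler and cream jar look where they were in the scene view; in the side view the gripper partly hides them. The arm was raised clear of everything.

**What disagreed or went less well:**
- **Tin off centre:** it sits about 4 mm off centre along the tray, leaving roughly 6 mm to the rim at that end.
- **Firm touch:** setting the tin down briefly pushed about 40 N at the wrist (limit 120 N). That push went through the gripped tin, so I don't count it against the 40 N limit on the arm and gripper body.
- **Position differences:** the fixed cameras differed by up to about 10 mm, and side-on wrist views by up to about 6 mm. I used close wrist views for the placing.

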